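# Clear the tripped casting plate and reset its cutout

### The arm

A 6-joint arm with a two-finger parallel gripper is mounted at the origin on the work surface. World frame = base frame: x ahead of the robot, y to its left, z up, the work surface at z = 0. Lengths are in m, angles in rad, forces in N, time in s.
With the tool pointing down it reaches from about 0.3 to 0.75 m from the base axis. Payload 8.5 kg.
Tool frame: the origin (TCP) lies midway between the tips of the shut fingers; the grasp point (between the pads) lies hold_point_z behind it (hold_point_z is the distance from the TCP to the grasp point, in m); z points along the fingers, y is the line along which they close (so a half turn about z gives the same grasp; the last joint's range is limited). The gripper opens to 85 mm and grips with 20 to 120 N. Pads are 22 mm wide; open, the fingers measure 114 mm over their backs; the gripper's body (76 mm by 85 mm) begins 54 mm behind the grasp point. The pads swing forward as they close: fully open they stand 13 mm farther back than shut.
Start: joints at [-1.323, 0.381, 1.297, -0, 1.464, -0.215], TCP at [0.246, -0.492, 0.192] pointing down, gripper open.
Joint ranges: [-3.11, 3.11], [-0.89, 2.33], [0.22, 2.48], [-1.42, 4.56], [0.17, 2.85], [-2.88, 2.88]. Speed limits (rad/s): [2.39, 2.39, 3.14, 3.14, 3.14, 3.14].

### API

Orientations are given as [roll, pitch, yaw] about the fixed x, y, z axes, in that order (R = Rz(yaw) Ry(pitch) Rx(roll)).
In Python, from cell import * gives the robot as it stands.
- The arm moves only by the shell command python3 -m jog 'ROWS' [FORCE]. ROWS is JSON, a list of rows, each an object with "gripper": the closure in counts, from 0 (fully open) to 255 (shut); "linear": the shift along the tool's x, y, z in m, a list of three; "rot": the turn, a rotation vector about the tool's x, y, z in rad, a list of three. In form: [{"gripper": gripper, "linear": [dx, dy, dz], "rot": [ax, ay, az]}, ...]. A call has 1 to 20 rows; each row shifts and turns the commanded pose from where the row before left it, along the tool's axes as they then stand; what a row does not reach is not made up. A row lasts 1/8 s, in which the tool goes at most 62.5 mm and 10.7 degrees, less where a joint would pass 70% of its speed; a pose out of reach is approached as far as the arm can. A call is refused whole if a number of a shift passes 0.0625 or a number of a turn 0.188, either way. A call with a gripper value outside its range is refused whole. The fingers move at their own pace and stop on an object; FORCE is the grip in N (left out, the last holds). Time passes only in rows, so rows that do not move let the fingers close. It gives the time, the measured TCP pose, the force, the opening and the grip force at its end, in the units of the state.
- read_state(): the state, without advancing time (a new reading comes with each control period).
- snapshot(name): name is "scene" or "top"; returns the picture (384x512x3 uint8, blue, green, red); there is no depth.
- get_calibration(name): a dict with "fovy" (degrees; the focal length in pixels is half the picture's height over the tangent of half this angle, whatever the lens; pixels are square), "cx", "cy" (the principal point, pixels), "k1" (the pictures are not rectified: a ray, as slopes to the right and down, at radius r is drawn at 1 + k1 r^2 times it, then the intrinsics apply), "xyz" and "orientation" of the camera in the world. Camera axes: x right, y down, z forward; pixel columns grow to the right and rows downward; lengths in m; the calibration is good to about 2 mm. A picture is of the moment at which its call begins. get_calibration takes no time and is no camera call.
- hand_in(): hands the job in; it is judged then, once.
Trained networks look in the newest picture that a camera, given by its name, has taken for a name from the list of things; names that differ only in an ending like _2 or _b are one class to them, and where a whole thing is asked for, a point or a joint stands for the part that bears it (a point fixed in the world has none). Each returns a list of dicts, best first, with "confidence" (0 to 1); they miss things now and then, are a little off and sometimes report something else, mostly with a low value. They report only what shows in the picture. A call takes as long as a camera call. They do not tell look-alikes from the thing itself.
- cut_out(camera, label): "pixels" (384x512 bool, what is visible of it) and "point" ([column, row] in pixels, amid what is visible of it).
The state is a dict: "time": time; "joint_positions": joint angles; "qd": joint speeds; "joint_torque": joint torques, N m; "eef_pos": TCP position; "eef_rot": TCP orientation; "ft_force": force on the tool from outside, world axes, zero at the start; "ft_torque": the same for the moment, N m; "gripper_width": opening from 0.0 (shut) to 1.0 (fully open); "finger_force": force on a finger pad.
Only numpy, scipy, OpenCV 4.12 (cv2) and the standard library are available. Lean on these libraries where they do the work, as an engineer would, in place of code of your own. Each camera call takes 0.05 s, during which the arm holds its last target. There are 200 camera calls.

### The job

The casting plate has tripped with chips of hardened resin left on it: take the scraper block from its rest, wipe all three chips off the end of the plate into the catch tray that adjoins it, without touching them with the gripper, and stand the scraper back upright in its rest. Then reset the cutout lever on the controller: push it fully off (away from the round lamp) before throwing it fully on (towards the lamp). Do not disturb the beaker, bottle and jar.

Things in the scene. Friction and masses are not known exactly. Their poses are not given: they have to be found in the camera images.
- plate_top (a point): Heated casting plate, fixed: aluminium slab on a grey base, 176 mm (its x) by 240 mm (its y, roughly left-right), top 45 mm above the bench. This point: centre of the top; z up. A fence 8 mm thick, 12 mm above the top, runs along each 240 mm side (channel 160 mm wide); both ends (y = +-120 mm) are open. The catch tray adjoins one end, either one; the scraper's rest is beyond the other.
- tray: Catch tray, fixed on the bench against one open end of the plate (3 mm gap): open steel box 176 mm (its x, parallel to the plate's x) by 130 mm (its y) by 30 mm high, walls and floor about 4 mm; its rim is 15 mm lower than the plate's top. Origin: centre of its underside.
- rest: Scraper's rest, fixed on the bench beyond the plate end that has no tray (centre 188 mm from the plate's, turned up to 0.25 rad from it): grey cradle 160 mm (its x) by 60 mm (its y), floor 10 mm above the bench, with a lip all round up to 18 mm; the recess inside the lip is 148 by 48 mm. Origin: centre of its underside.
- scraper_grip (a point): Scraper block, loose, about 0.25 kg, 85 mm high, upright in the rest. Foot: white plastic block 130 mm long (its x), 30 mm thick (y), 24 mm high; on it an upright wooden grip 90 mm long (x), 24 mm thick (y), from 24 to 85 mm above the underside. This point: centre of the wooden grip, 55 mm above the underside; z up. Both faces and both ends are alike.
- ctrl: Plate's controller, fixed on the bench beyond the plate as seen from the robot: flat white box 170 mm (its x) by 64 mm (y) by 30 mm high. Origin: centre of its underside. Black display near its -x end, round pilot lamp near its +x end; the cutout lever stands on a 70 x 50 x 25 mm grey block in the middle and swings in the box's x-z plane.
- ctrl_lamp (a point): Round amber glass pilot lamp in a steel bezel, 26 mm across, on top of the controller at its ON end, 68 mm along the box's +x from its centre, 36 mm above the bench.
- cutout_pivot (a point): Pivot of the cutout lever, 52 mm above the bench over the middle of the controller; the axis lies along the controller's y.
- cutout_tip (a point): Centre of the 26 mm black ball on the end of the cutout lever: a 10 mm steel rod, 90 mm from pivot to ball centre.
- cutout (a joint): Angle of the cutout lever, rad: 0 = fully off (leaning 0.6 rad from upright away from the lamp, on its stop), 0.6 = upright, 1.2 = fully on (leaning 0.6 rad towards the lamp, on its stop). Starts tripped, near the middle. It moves with about 1 N at the ball and stays where it is left.
- chip0_center (a point): One of three loose chips of hardened amber resin on the plate, flat and irregular, about 62 mm long (its x), 40 mm wide (y), 10 mm thick, 30 g. This point is near its middle, half-way up; z is its thickness.
- chip1_center (a point): One of three loose chips of hardened amber resin on the plate, flat and irregular, about 65 mm long (its x), 38 mm wide (y), 10 mm thick, 30 g. This point is near its middle, half-way up; z is its thickness.
- chip2_center (a point): One of three loose chips of hardened amber resin on the plate, flat and irregular, about 68 mm long (its x), 36 mm wide (y), 10 mm thick, 30 g. This point is near its middle, half-way up; z is its thickness.
- beaker: Bystander: open clear plastic beaker, 70 mm across, 95 mm high, loose on the bench. Origin: centre of its underside.
- wash_bottle: Bystander: white plastic bottle with a grey cap, 64 mm across, 150 mm high, loose. Origin: centre of its underside.
- jar: Bystander: amber jar with a black lid, 70 mm across, 80 mm high, loose. Origin: centre of its underside.
Things that resemble listed ones, but are neither listed nor needed, are in the scene too. What is shaped like the ctrl but pink or purple is not meant.

How it is judged:
On the way, in this order (a step that is already met when the one before it is completed fails the run):
1. the scraper is held, lifted off its rest (height (world z) of scraper_grip above 0.085 m and contact force between the fingers and scraper above 1 N), for 0.1 s.
2. all three chips are in the catch tray (x of chip0_center in the frame of tray between -0.088 and 0.088 m and y of chip0_center in the frame of tray between -0.066 and 0.066 m and z of chip0_center in the frame of tray between 0 and 0.04 m and x of chip1_center in the frame of tray between -0.088 and 0.088 m and y of chip1_center in the frame of tray between -0.066 and 0.066 m and z of chip1_center in the frame of tray between 0 and 0.04 m and x of chip2_center in the frame of tray between -0.088 and 0.088 m and y of chip2_center in the frame of tray between -0.066 and 0.066 m and z of chip2_center in the frame of tray between 0 and 0.04 m), for 0.2 s.
3. the scraper stands upright in its rest, let go (x of scraper_grip in the frame of rest between -0.014 and 0.014 m and y of scraper_grip in the frame of rest between -0.014 and 0.014 m and z of scraper_grip in the frame of rest between 0.06 and 0.069 m and angle between scraper_grip's own z axis and vertical below 0.1 rad and angle between the x axis of scraper_grip and the x axis of rest, either way round below 0.15 rad and contact force between the fingers and scraper below 0.2 N), for 0.2 s.
4. the cutout lever is fully off (value of joint cutout below 0.07 rad), for 0.05 s.
At the end, for the whole second after the job is handed in: All three chip centres lie inside the tray outline, at most 40 mm above the bench; the scraper stands upright (0.1 rad) on the floor of its rest, within 14 mm of its middle each way and 0.15 rad of its direction; the cutout lever is at 1.13 rad or more; all at rest (all of step 2 and x of scraper_grip in the frame of rest between -0.014 and 0.014 m and y of scraper_grip in the frame of rest between -0.014 and 0.014 m and z of scraper_grip in the frame of rest between 0.06 and 0.069 m and angle between scraper_grip's own z axis and vertical below 0.1 rad and angle between the x axis of scraper_grip and the x axis of rest, either way round below 0.15 rad and value of joint cutout above 1.13 rad and linear speed of each of scraper, chip0, chip1, chip2 below 0.02 m/s); the robot touches nothing.
It fails at once if the gripper or arm touches a chip (wipe them with the scraper) (contact force between any of the fingers, the arm and chip0 above 0.5 N or contact force between any of the fingers, the arm and chip1 above 0.5 N or contact force between any of the fingers, the arm and chip2 above 0.5 N).
It fails at once if the beaker, bottle or jar is shifted by more than 20 mm or tipped (distance of any of beaker, wash_bottle, jar from where it was at the start of the episode above 0.02 m or angle between any of beaker, wash_bottle, jar's own z axis and vertical above 0.3 rad).
It also fails if it takes over 67 s, if anything falls off the work surface, if the arm or the gripper's body presses on something with over 40 N, if the wrist force passes 120 N, or if a joint passes its speed limit or range.

## Working session

There is one attempt and no reset: what is moved stays moved. The work goes in short steps, Python scripts to look and compute and a shell command to move; the robot and the scene stay as the last step left them, time stands still between calls to the robot, and variables do not carry over. Pictures are saved under pics/ and viewed, at most 10 in all, crops included, and the job is handed in when it is done.

```bash
mkdir -p pics; ls
python3 - <<'E'
from cell import *
import cv2
for n in("scene","top"):
    cv2.imwrite(f"pics/{n}0.png",cv2.resize(snapshot(n),(800,600),interpolation=cv2.INTER_CUBIC)); print(get_calibration(n))
s=read_state();print({k:s[k] for k in("time","eef_pos","eef_rot","gripper_width")}); print([x for x in dir() if 'hold' in x])
E
```

```text
pics
{'fovy': 52.49325028702145, 'cx': 258.9887807973876, 'cy': 193.83979438668598, 'k1': -0.10147300500466776, 'xyz': array([1.04772634, 0.63994499, 1.1543601 ]), 'orientation': array([-2.48615001e+00, -2.20884845e-03,  2.52047811e+00])}
{'fovy': 51.70580705602514, 'cx': 253.65781779486989, 'cy': 191.97650256998446, 'k1': 0.04500625304634719, 'xyz': array([ 0.46090044, -0.01785063,  1.20457755]), 'orientation': array([-3.05108237e+00, -1.13215047e-03, -1.57360013e+00])}
{'time': 0.1, 'eef_pos': array([ 0.24546189, -0.49184217,  0.1917823 ]), 'eef_rot': array([-3.14033350e+00, -2.77897311e-04,  4.62751704e-01]), 'gripper_width': 1.001740409491542}
['hold_point_z']
```

View pics/scene0.png

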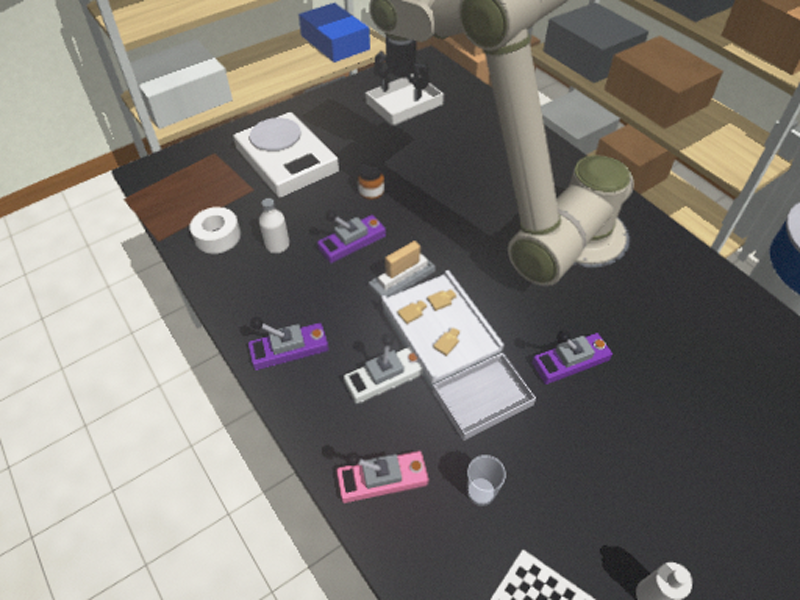

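View pics/top0.png

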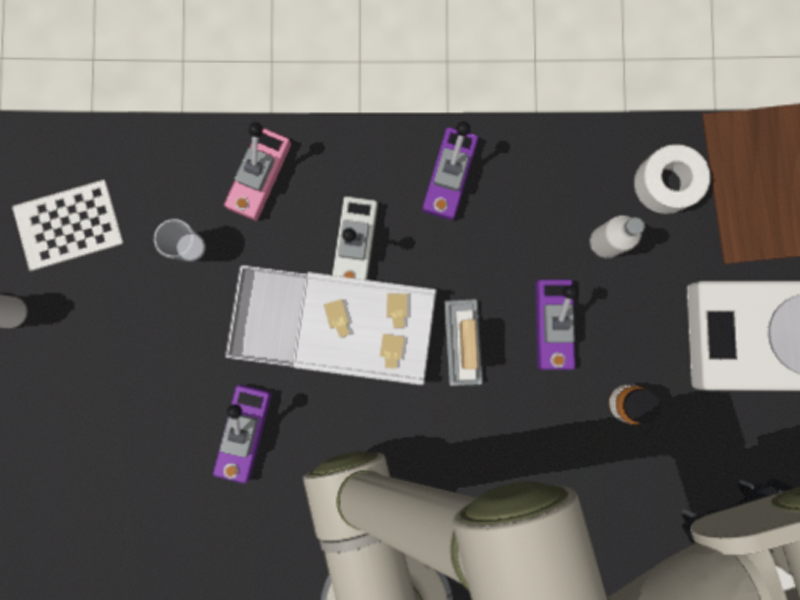

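The meant controller is the white one: scene (385,372), top (355,240) in the enlarged pictures. The purple ones are at top (240,430), (452,170) and (556,325), and the pink one is at (258,172). The tray is on the left (+y) of the plate and the rest is on the right (-y).

```bash
cat > h.py <<'E'
from cell import *
import numpy as np, cv2
from scipy.optimize import minimize, least_squares
from scipy.spatial.transform import Rotation as R
C={n:get_calibration(n) for n in("scene","top")}
def par(c):
    c=C[c]; return R.from_euler('xyz',c['orientation']).as_matrix(),np.array(c['xyz']),192/np.tan(np.radians(c['fovy'])/2),c['cx'],c['cy'],c['k1']
def proj(c,P):
    M,t,f,cx,cy,k=par(c); q=(np.atleast_2d(P)-t)@M; s=q[:,:2]/q[:,2:]; s=s*(1+k*(s**2).sum(1,keepdims=True)); return s*f+[cx,cy]
def ray(c,uv):
    M,t,f,cx,cy,k=par(c); d=(np.array(uv,float)-[cx,cy])/f; s=d.copy()
    for _ in range(20): s=d/(1+k*(s@s))
    return t,M@np.r_[s,1]
def onz(c,uv,z):
    t,d=ray(c,uv); return t+d*(z-t[2])/d[2]
def tri(a,b):
    return least_squares(lambda P:np.r_[proj("scene",P)[0]-a,proj("top",P)[0]-b],[.5,0,.05]).x
def best(c,label,near=None,conf=.2):
    L=[m for m in cut_out(c,label) if m['confidence']>conf]
    if near is not None and L: L=sorted(L,key=lambda m:np.hypot(*(np.array(m['point'])-near)))
    return L[0] if L else None
def boxes(bs,x,y,z,yaw):
    V=np.array([[sx*b[0]/2,sy*b[1]/2,zz] for b in bs for sx in(-1,1) for sy in(-1,1) for zz in b[2:4]])
    return R.from_euler('z',yaw).apply(V)+[x,y,z]
def fit(masks,bs,p0,free_z=True):
    S=4
    def hullim(pts):
        im=np.zeros((384*S//2,512*S//2),np.uint8); cv2.fillConvexPoly(im,cv2.convexHull((pts*S/2*16).astype(np.int32)),1,shift=4); return im
    T={c:hullim(np.argwhere(m)[:,::-1].astype(np.float32)+.0) for c,m in masks.items()}
    def cost(p):
        r=0
        for c,t in T.items():
            h=hullim(proj(c,boxes(bs,p[0],p[1],p[2] if free_z else p0[2],p[3])).astype(np.float32)); r+=1-(h&t).sum()/(h|t).sum()
        return r
    p=np.array(p0,float); sim=np.vstack([p]+[p+np.eye(4)[i]*d for i,d in enumerate((.015,.015,.008,.1))])
    o=minimize(cost,p,method='Nelder-Mead',options=dict(initial_simplex=sim,xatol=1e-4,fatol=1e-4,maxiter=300)); return o.x,o.fun/len(T)
E
python3 - <<'E'
from h import *
import pickle
D={}
for c in("scene","top"):
    snapshot(c)
    for l in("plate_top","tray","rest","scraper_grip","ctrl","ctrl_lamp","cutout_tip","chip0_center","beaker","wash_bottle","jar"):
        D[c,l]=cut_out(c,l); print(c,l,[(round(m['confidence'],2),np.round(m['point']).tolist(),int(m['pixels'].sum()),) for m in D[c,l]])
pickle.dump(D,open('d.pkl','wb')); print(read_state()['time'],hold_point_z)
E
```

```text
scene plate_top [(0.65, [284.0, 210.0], 2588), (0.62, [242.0, 239.0], 1067)]
scene tray [(0.79, [308.0, 252.0], 2157), (0.44, [259.0, 168.0], 486)]
scene rest [(0.54, [256.0, 180.0], 279)]
scene scraper_grip [(0.9, [260.0, 167.0], 529)]
scene ctrl [(0.95, [179.0, 218.0], 1141), (0.93, [363.0, 229.0], 997), (0.84, [241.0, 304.0], 1347), (0.66, [218.0, 149.0], 788), (0.62, [246.0, 236.0], 1066)]
scene ctrl_lamp [(0.95, [364.0, 231.0], 1030), (0.8, [243.0, 304.0], 1353), (0.78, [244.0, 239.0], 1003), (0.73, [224.0, 149.0], 682)]
scene cutout_tip [(0.62, [230.0, 295.0], 112), (0.54, [363.0, 218.0], 68), (0.53, [247.0, 220.0], 87), (0.5, [211.0, 141.0], 63), (0.4, [168.0, 207.0], 55)]
scene chip0_center [(0.59, [282.0, 190.0], 164)]
scene beaker [(0.71, [311.0, 305.0], 633), (0.63, [285.0, 220.0], 180)]
scene wash_bottle [(0.72, [175.0, 145.0], 441), (0.68, [247.0, 218.0], 51), (0.64, [309.0, 252.0], 2051)]
scene jar [(0.73, [246.0, 236.0], 1009), (0.59, [237.0, 114.0], 359)]
top plate_top [(0.62, [232.0, 210.0], 4435), (0.25, [114.0, 158.0], 627)]
top tray [(0.92, [170.0, 201.0], 2547)]
top rest [(0.93, [290.0, 219.0], 625)]
top scraper_grip []
top ctrl [(0.98, [155.0, 276.0], 1444), (0.7, [355.0, 206.0], 1457), (0.67, [226.0, 152.0], 1174), (0.64, [286.0, 110.0], 1195), (0.64, [165.0, 109.0], 1328)]
top ctrl_lamp [(0.9, [229.0, 154.0], 1061), (0.84, [166.0, 109.0], 1367), (0.84, [156.0, 280.0], 1402), (0.61, [353.0, 208.0], 1439), (0.55, [286.0, 108.0], 1197)]
top cutout_tip [(0.47, [151.0, 267.0], 110), (0.41, [362.0, 188.0], 156)]
top chip0_center [(0.64, [223.0, 149.0], 59), (0.63, [249.0, 224.0], 254), (0.53, [228.0, 150.0], 1098), (0.42, [171.0, 200.0], 2678)]
top beaker [(0.75, [113.0, 155.0], 617)]
top wash_bottle [(0.77, [393.0, 150.0], 615)]
top jar [(0.56, [408.0, 259.0], 692), (0.2, [113.0, 156.0], 645)]
1.3 0.0187
```

Run:
```python
from h import *
import pickle
D=pickle.load(open('d.pkl','rb'))
def g(c,l,i=0): return D[c,l][i]['pixels']
r=lambda p:np.round(p,3).tolist()
print("tip",r(tri(D['scene','cutout_tip'][2]['point'],np.array([350,235])*.64)))
x=onz('top',(232,210),.045);print("plate0",r(x))
for nm,ms,bs,z0 in [("plate",{'scene':g('scene','plate_top'),'top':g('top','plate_top')},[(.176,.24,.03,.057)],0),
 ("tray",{'scene':g('scene','tray'),'top':g('top','tray')},[(.176,.13,0,.03)],0),
 ("rest",{'scene':g('scene','rest'),'top':g('top','rest')},[(.16,.06,0,.018)],0),
 ("resttop",{'top':g('top','rest')},[(.16,.06,0,.018)],0),
 ("ctrl",{'scene':g('scene','ctrl_lamp',2),'top':g('top','ctrl_lamp',0)},[(.17,.064,0,.03),(.07,.05,.03,.055)],0)]:
    m=ms['top']; u=np.argwhere(m)[:,::-1].mean(0); x=onz('top',u,.03)
    print(nm,r(fit(ms,bs,[x[0],x[1],z0,-.1 if nm!="ctrl" else -.1])[0]),fit(ms,bs,[x[0],x[1],z0,-.1],nm!="resttop")[1])
sm={'scene':g('scene','scraper_grip')}
x=onz('top',np.array([468,343])*.64,.085)
print("scr",[r(a) for a in [fit(sm,[(.13,.03,.0,.024),(.09,.024,.024,.085)],[x[0],x[1],.01,0.],False)[0],x]])
# overlay
out=[]
for c in("top","scene"):
    im=snapshot(c)
    for l,col in(("plate_top",(255,0,0)),("tray",(0,255,0)),("rest",(0,0,255)),("scraper_grip",(255,0,255))):
        if D[c,l]: cv2.drawContours(im,cv2.findContours(D[c,l][0]['pixels'].astype(np.uint8),0,2)[0],-1,col,1)
    k=im[120:260,130:330] if c=="top" else im[140:280,200:360]
    out.append(cv2.resize(k,(800 if c=='top' else 640,560),interpolation=cv2.INTER_CUBIC))
cv2.imwrite("pics/ov_top.png",out[0]); cv2.imwrite("pics/ov_scene.png",out[1])
```

```text
tip [0.676, 0.061, 0.123]
plate0 [0.513, 0.044, 0.045]
plate [0.516, 0.04, -0.004, -0.125] 0.03957035593036062
tray [0.542, 0.227, 0.0, -0.141] 0.0468365643783486
rest [0.491, -0.146, -0.002, 0.02] 0.17858302616204275
resttop [0.488, -0.144, 0.012, 0.029] 0.05416143872856549
ctrl [0.685, 0.062, 0.01, -0.115] 0.19457741142550872
scr [[0.485, -0.153, 0.018, 0.14], [0.484, -0.148, 0.085]]
```

View pics/ov_top.png

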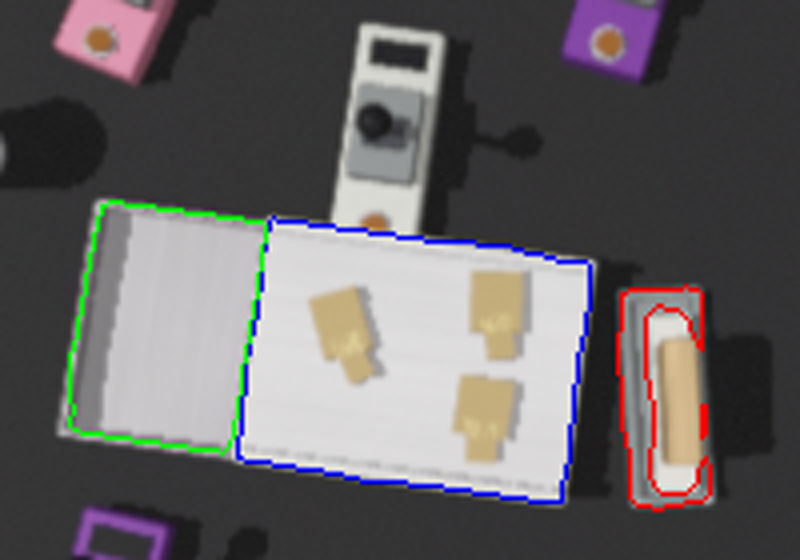

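View pics/ov_scene.png

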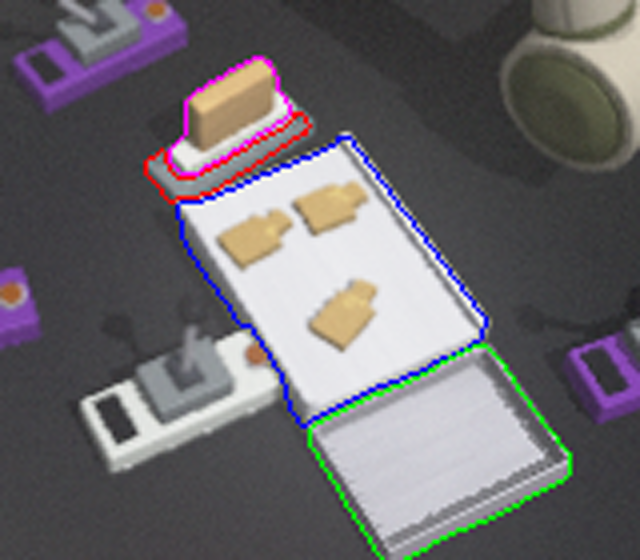

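The red outline is the rest, at crop (620–712, 290–505), with the scraper grip at (682,400). The chips are at (345,335), (498,315) and (487,418). The controller is the white one at crop (385,130), with its lamp at (375,225) towards the plate. Next I'll work out exact poses from the corners.

Run:
```python
from h import *
r=lambda p:np.round(p,4).tolist()
t=lambda u,z:onz('top',np.array(u)/4+[130,120]-.4,z)
s=lambda u:np.array(u)/4+[200,140]-.4
T=lambda u:np.array(u)/4+[130,120]-.4
def rect(cs,z,n):
    P=np.array([t(c,z) for c in cs]); m=P.mean(0); a=(P[0]-P[3]+P[1]-P[2])[:2]; print(n,r(m),"yaw",round(np.arctan2(a[1],a[0]),3),"len",np.linalg.norm(a)/2,"wid",np.linalg.norm(P[0]-P[1]))
rect([(620,290),(703,290),(713,505),(632,507)],.018,"rest")
rect([(665,340),(697,338),(702,463),(667,463)],.095,"grip")
rect([(270,217),(594,261),(563,503),(240,460)],.055,"plate")
rect([(358,24),(444,34),(425,182),(340,170)],.03,"ctrl part")
for n,a,b in[("gripNW",(190,97),(665,340)),("gripNEtop",(268,60),(667,463)),("lamp",(257,354),(375,222)),("plate corner -y+x",(180,205),(594,261)),("rest corner +x+y",(175,200),(620,290)),("display ctr",(115,420),(398,52)),("block far corner",(138,382),(355,85)),("block corner2",(205,337),(425,90)),("tip",(194,312),(374,122))]:
    print(n,r(tri(s(a),T(b))))
m=best("top","scraper_grip",conf=0); snapshot("top"); m=best("top","scraper_grip",conf=0); print(m and (m['confidence'],m['point'],m['pixels'].sum()))
m=best("top","cutout_tip",[223,150],0); print(m and (m['confidence'],m['point']))
```

```text
rest [0.4875, -0.1467, 0.018] yaw 0.038 len 0.16096639547177222 wid 0.062313485920438866
grip [0.4833, -0.1493, 0.095] yaw 0.014 len 0.08632358173437904 wid 0.02245441018428399
plate [0.5146, 0.0383, 0.055] yaw -0.123 len 0.1769908834887132 wid 0.23875915560561295
ctrl part [0.709, 0.0586, 0.03] yaw -0.121 len 0.11277207409907058 wid 0.06531896619858038
gripNW [0.5288, -0.1393, 0.1116]
gripNEtop [0.4436, -0.1392, 0.1081]
lamp [0.6174, 0.0706, 0.0356]
plate corner -y+x [0.5862, -0.0909, 0.0497]
rest corner +x+y [0.5702, -0.1145, 0.0194]
display ctr [0.7481, 0.0533, 0.0304]
block far corner [0.7191, 0.0735, 0.0858]
block corner2 [0.6864, 0.045, 0.0991]
tip [0.6732, 0.0632, 0.1378]
(0.81, [296.0, 218.4], np.int64(522))
(0.51, [161.6, 88.7])
```

```bash
python3 -m jog '[{"gripper":0,"linear":[0,0,0],"rot":[0,0,0.144]},{"gripper":0,"linear":[0,0,0],"rot":[0,0,0.144]},{"gripper":0,"linear":[0,0,0],"rot":[0,0,0.145]},{"gripper":0,"linear":[0.025,-0.0337,0],"rot":[0,0,0]},{"gripper":0,"linear":[0.025,-0.0337,0],"rot":[0,0,0]},{"gripper":0,"linear":[0.025,-0.0337,0],"rot":[0,0,0]},{"gripper":0,"linear":[0.025,-0.0337,0],"rot":[0,0,0]},{"gripper":0,"linear":[0.025,-0.0337,0],"rot":[0,0,0]},{"gripper":0,"linear":[0.025,-0.0337,0],"rot":[0,0,0]},{"gripper":0,"linear":[0.025,-0.0337,0],"rot":[0,0,0]},{"gripper":0,"linear":[0.025,-0.0337,0],"rot":[0,0,0]},{"gripper":0,"linear":[0.025,-0.0337,0],"rot":[0,0,0]},{"gripper":0,"linear":[0.025,-0.0337,0],"rot":[0,0,0]},{"gripper":0,"linear":[0,0,0],"rot":[0,0,0]}]' 30
```

```text
time: 3.35
eef_pos: [0.4863, -0.1459, 0.1923]
eef_rot: [-3.141, -0.0, 0.033]
ft_force: [0.2, 0.2, -0.6]
gripper_width: 0.998
finger_force: 0.0
```

Run:
```python
from h import *
im=snapshot("scene"); k=im[90:230,180:380]; cv2.imwrite("pics/s3.png",cv2.resize(k,(800,560),interpolation=cv2.INTER_CUBIC))
s=read_state(); print(s['eef_pos'],s['eef_rot'],s['time'])
for c in("scene","top"):
    if c=="top": snapshot(c)
    m=best(c,"scraper_grip",conf=0); print(c,m and (m['confidence'],m['point']))
```

```text
[ 0.48570522 -0.14701735  0.19227131] [3.14150747e+00 1.29633270e-04 3.20412830e-02] 3.4
scene (0.89, [258.7, 168.7])
top (0.59, [297.0, 234.3])
```

View pics/s3.png

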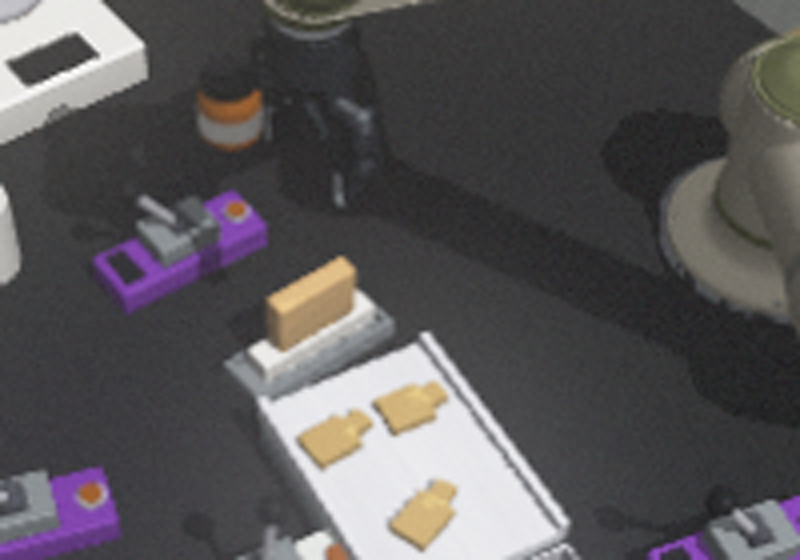

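The crop shows the fingers above and behind the scraper, and the grip upright at (312,300), consistent with the measured pose. I'll descend and grip.

```bash
python3 -m jog '[{"gripper":0,"linear":[0,0.001,0.035],"rot":[0,0,0]},{"gripper":0,"linear":[0,0,0.035],"rot":[0,0,0]},{"gripper":0,"linear":[0,0,0.035],"rot":[0,0,0]},{"gripper":0,"linear":[0,0,0.035],"rot":[0,0,0]},{"gripper":0,"linear":[0,0,0],"rot":[0,0,0]},{"gripper":255,"linear":[0,0,0],"rot":[0,0,0]},{"gripper":255,"linear":[0,0,0],"rot":[0,0,0]},{"gripper":255,"linear":[0,0,0],"rot":[0,0,0]},{"gripper":255,"linear":[0,0,0],"rot":[0,0,0]},{"gripper":255,"linear":[0,0,0],"rot":[0,0,0]},{"gripper":255,"linear":[0,0,0],"rot":[0,0,0]}]' 50
```

```text
time: 4.92
eef_pos: [0.4858, -0.1493, 0.0533]
eef_rot: [3.14, -0.001, 0.03]
ft_force: [-2.5, 0.3, 6.6]
gripper_width: 0.254
finger_force: 48.7
```

```bash
python3 -m jog '[{"gripper":255,"linear":[0,0,-0.01],"rot":[0,0,0]},{"gripper":255,"linear":[0,0,-0.02],"rot":[0,0,0]},{"gripper":255,"linear":[0,0,-0.025],"rot":[0,0,0]},{"gripper":255,"linear":[0,0,-0.025],"rot":[0,0,0]},{"gripper":255,"linear":[0,0,0],"rot":[0,0,0.077]},{"gripper":255,"linear":[0,0,0],"rot":[0,0,0.077]},{"gripper":255,"linear":[0.002,-0.0275,0],"rot":[0,0,0]},{"gripper":255,"linear":[0.002,-0.0275,0],"rot":[0,0,0]},{"gripper":255,"linear":[0.002,-0.0275,0],"rot":[0,0,0]},{"gripper":255,"linear":[0,0,0],"rot":[0,0,0]},{"gripper":255,"linear":[0,0,0],"rot":[0,0,0]}]'
python3 - <<'E'
from h import *
im=snapshot("scene"); k=im[120:260,200:380]; cv2.imwrite("pics/s4.png",cv2.resize(k,(720,560),interpolation=cv2.INTER_CUBIC))
s=read_state(); p=s['eef_pos']; print(p,s['eef_rot'],s['time'],s['finger_force'])
m=best("scene","scraper_grip",conf=0); print(m['confidence'],m['point'])
bs=[(.13,.03,-.043,-.019)]
q=R.from_euler('xyz',s['eef_rot'])
# expected corners of foot bottom in crop px
V=boxes(bs,p[0],p[1],p[2],s['eef_rot'][2]); print(np.round((proj('scene',V)-[200,120])*4).tolist())
E
```

```text
time: 6.3
eef_pos: [0.5015, -0.068, 0.1325]
eef_rot: [3.141, 0.0, -0.124]
ft_force: [0.9, -0.9, -3.1]
gripper_width: 0.25
finger_force: 49.4
[ 0.50148005 -0.06821857  0.13247864] [ 3.14141137e+00  8.42433635e-06 -1.24634593e-01] 6.35 49.380957428365946
0.61 [266.7, 171.5]
[[324.0, 192.0], [325.0, 174.0], [341.0, 214.0], [342.0, 196.0], [197.0, 244.0], [196.0, 226.0], [213.0, 267.0], [213.0, 250.0]]
```

View pics/s4.png

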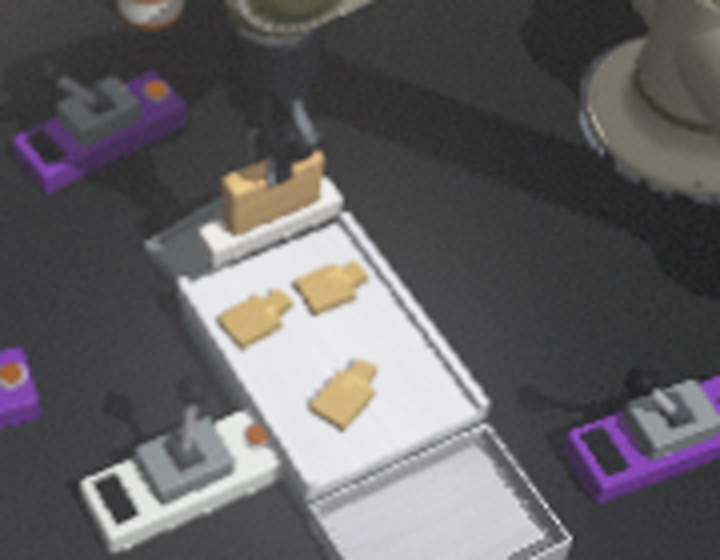

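The scraper is held square above the plate's -y end. Its foot face runs (213,262)–(342,208), within about 2 mm of the prediction. I'll lower it.

```bash
python3 -m jog '[{"gripper":255,"linear":[0.002,0,0.02],"rot":[0,0,0]},{"gripper":255,"linear":[0,0,0.015],"rot":[0,0,0]},{"gripper":255,"linear":[0,0,0.006],"rot":[0,0,0]},{"gripper":255,"linear":[0,0,0],"rot":[0,0,0]}]'
python3 -m jog '[{"gripper":255,"linear":[0,0,0.0015],"rot":[0,0,0]},{"gripper":255,"linear":[0,0,0],"rot":[0,0,0]}]'
python3 -m jog '[{"gripper":255,"linear":[0,0,0.001],"rot":[0,0,0]},{"gripper":255,"linear":[0,0,0],"rot":[0,0,0]}]'
```

```text
time: 6.9
eef_pos: [0.5035, -0.0683, 0.0913]
eef_rot: [-3.142, 0.0, -0.125]
ft_force: [0.4, -0.5, -2.7]
gripper_width: 0.253
finger_force: 49.4
time: 7.15
eef_pos: [0.5037, -0.068, 0.0902]
eef_rot: [3.141, -0.001, -0.124]
ft_force: [0.4, -0.1, -2.4]
gripper_width: 0.251
finger_force: 49.4
time: 7.4
eef_pos: [0.5036, -0.0679, 0.0888]
eef_rot: [-3.142, 0.0, -0.124]
ft_force: [0.1, -0.3, -2.6]
gripper_width: 0.246
finger_force: 49.4
```

```bash
python3 -m jog '[{"gripper":255,"linear":[0,-0.01,0],"rot":[0,0,0]},{"gripper":255,"linear":[0,-0.01,0],"rot":[0,0,0]},{"gripper":255,"linear":[0,-0.01,0],"rot":[0,0,0]},{"gripper":255,"linear":[0,-0.01,0],"rot":[0,0,0]},{"gripper":255,"linear":[0,-0.01,0],"rot":[0,0,0]},{"gripper":255,"linear":[0,-0.01,0],"rot":[0,0,0]},{"gripper":255,"linear":[0,-0.01,0],"rot":[0,0,0]},{"gripper":255,"linear":[0,-0.01,0],"rot":[0,0,0]},{"gripper":255,"linear":[0,-0.01,0],"rot":[0,0,0]},{"gripper":255,"linear":[0,-0.01,0],"rot":[0,0,0]},{"gripper":255,"linear":[0,-0.01,0],"rot":[0,0,0]},{"gripper":255,"linear":[0,-0.01,0],"rot":[0,0,0]},{"gripper":255,"linear":[0,-0.01,0],"rot":[0,0,0]},{"gripper":255,"linear":[0,-0.01,0],"rot":[0,0,0]},{"gripper":255,"linear":[0,0,0],"rot":[0,0,0]}]'
python3 - <<'E'
from h import *
im=snapshot("scene"); k=im[120:280,200:380]; cv2.imwrite("pics/s5.png",cv2.resize(k,(675,600),interpolation=cv2.INTER_CUBIC))
E
```

```text
time: 9.28
eef_pos: [0.5209, 0.0718, 0.0888]
eef_rot: [-3.141, 0.0, -0.123]
ft_force: [-0.3, 1.0, -3.0]
gripper_width: 0.254
finger_force: 49.4
```

View pics/s5.png

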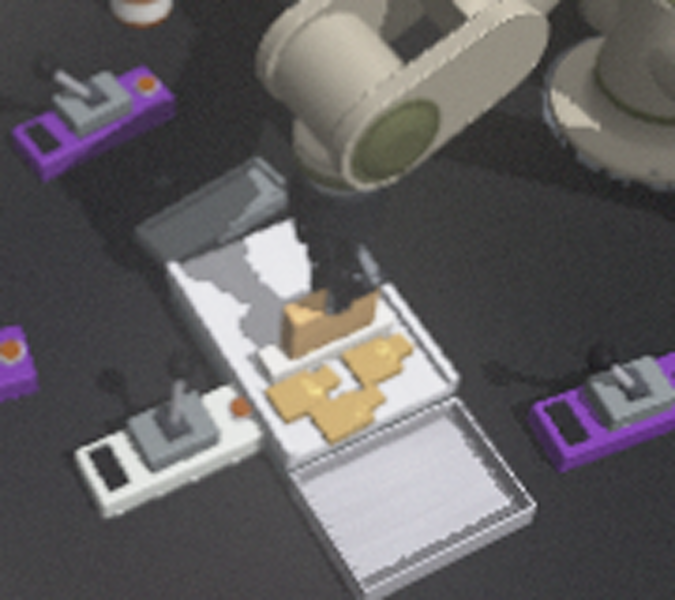

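All three chips are ahead of the foot, at (300,390), (345,412) and (378,358), and the scraper is square in the channel. I'll continue slowly past the end.

```bash
python3 -m jog '[{"gripper":255,"linear":[0,-0.0075,0],"rot":[0,0,0]},{"gripper":255,"linear":[0,-0.0075,0],"rot":[0,0,0]},{"gripper":255,"linear":[0,-0.0075,0],"rot":[0,0,0]},{"gripper":255,"linear":[0,-0.0075,0],"rot":[0,0,0]},{"gripper":255,"linear":[0,-0.0075,0],"rot":[0,0,0]},{"gripper":255,"linear":[0,-0.0075,0],"rot":[0,0,0]},{"gripper":255,"linear":[0,-0.0075,0],"rot":[0,0,0]},{"gripper":255,"linear":[0,-0.0075,0],"rot":[0,0,0]},{"gripper":255,"linear":[0,-0.0075,0],"rot":[0,0,0]},{"gripper":255,"linear":[0,-0.0075,0],"rot":[0,0,0]},{"gripper":255,"linear":[0,-0.0075,0],"rot":[0,0,0]},{"gripper":255,"linear":[0,-0.0075,0],"rot":[0,0,0]},{"gripper":255,"linear":[0,-0.0075,0],"rot":[0,0,0]},{"gripper":255,"linear":[0,-0.005,0],"rot":[0,0,0]},{"gripper":255,"linear":[0,0,0],"rot":[0,0,0]}]'
python3 - <<'E'
from h import *
im=snapshot("scene"); k=im[120:280,200:380]; cv2.imwrite("pics/s6.png",cv2.resize(k,(675,600),interpolation=cv2.INTER_CUBIC))
E
```

```text
time: 11.2
eef_pos: [0.5352, 0.1731, 0.0922]
eef_rot: [-3.14, -0.006, -0.124]
ft_force: [1.8, 0.6, -2.9]
gripper_width: 0.253
finger_force: 52.7
```

View pics/s6.png

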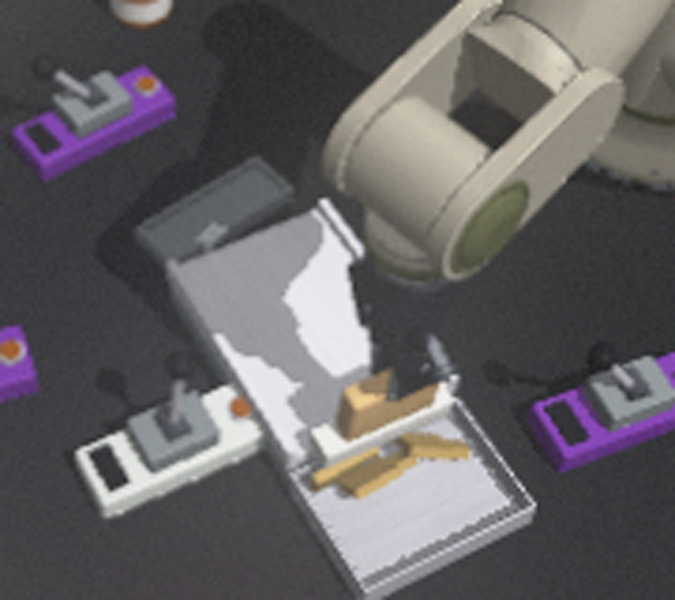

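The chips are off the plate and tilted at (345,468), (380,478) and (435,447). I'll lift the scraper to see whether they lie free.

```bash
python3 -m jog '[{"gripper":255,"linear":[0,0,-0.005],"rot":[0,0,0]},{"gripper":255,"linear":[0,0,-0.015],"rot":[0,0,0]},{"gripper":255,"linear":[0,0.02,-0.03],"rot":[0,0,0]},{"gripper":255,"linear":[0,0.03,-0.02],"rot":[0,0,0]},{"gripper":255,"linear":[0,0.04,0],"rot":[0,0,0]},{"gripper":255,"linear":[0,0,0],"rot":[0,0,0]}]'
python3 - <<'E'
from h import *
im=snapshot("scene"); a=cv2.resize(im[190:280,260:360],(500,450),interpolation=cv2.INTER_CUBIC)
im=snapshot("top"); b=cv2.resize(im[160:250,135:195],(300,450),interpolation=cv2.INTER_CUBIC)
cv2.imwrite("pics/s7.png",np.hstack([a,b]))
E
```

```text
time: 12.0
eef_pos: [0.5226, 0.0814, 0.1598]
eef_rot: [3.141, -0.001, -0.127]
ft_force: [-0.8, 0.5, -2.2]
gripper_width: 0.248
finger_force: 52.6
```

View pics/s7.png

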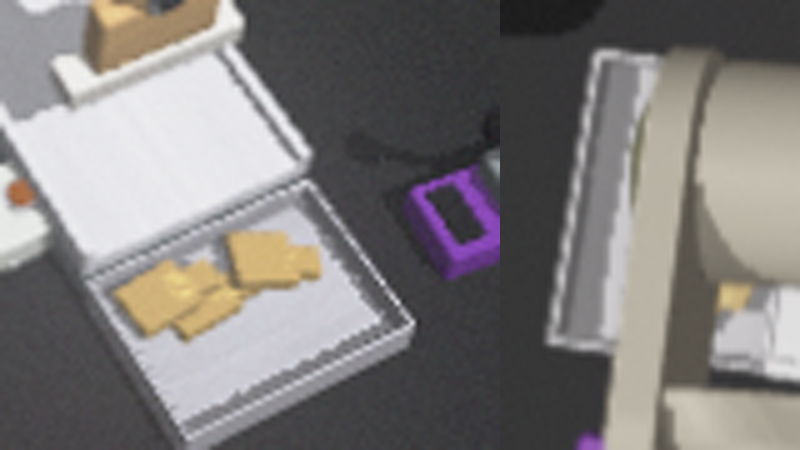

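All three chips lie in the tray, at (155,298), (215,300) and (275,258) in the left half. Now I'll take the scraper back to its rest.

```bash
python3 -m jog '[{"gripper":255,"linear":[0,0,0],"rot":[0,0,-0.0785]},{"gripper":255,"linear":[0,0,0],"rot":[0,0,-0.0785]},{"gripper":255,"linear":[-0.0055,0.0287,0],"rot":[0,0,0]},{"gripper":255,"linear":[-0.0055,0.0287,0],"rot":[0,0,0]},{"gripper":255,"linear":[-0.0055,0.0287,0],"rot":[0,0,0]},{"gripper":255,"linear":[-0.0055,0.0287,0],"rot":[0,0,0]},{"gripper":255,"linear":[-0.0055,0.0287,0],"rot":[0,0,0]},{"gripper":255,"linear":[-0.0055,0.0287,0],"rot":[0,0,0]},{"gripper":255,"linear":[-0.0055,0.0287,0],"rot":[0,0,0]},{"gripper":255,"linear":[-0.0055,0.0287,0],"rot":[0,0,0]},{"gripper":255,"linear":[0,0,0.025],"rot":[0,0,0]},{"gripper":255,"linear":[0,0,0.025],"rot":[0,0,0]},{"gripper":255,"linear":[0,0,0],"rot":[0,0,0]},{"gripper":255,"linear":[0,0,0],"rot":[0,0,0]}]'
python3 - <<'E'
from h import *
im=snapshot("scene"); k=im[130:210,205:305]; cv2.imwrite("pics/s8.png",cv2.resize(k,(750,600),interpolation=cv2.INTER_CUBIC))
s=read_state(); p=s['eef_pos']; print(p,s['eef_rot'][2])
V=boxes([(.13,.03,-.043,-.019)],p[0]-.002,p[1],p[2],s['eef_rot'][2]); print(np.round((proj('scene',V)-[205,130]+.4)*7.5).tolist())
E
```

```text
time: 13.85
eef_pos: [0.4868, -0.1473, 0.1098]
eef_rot: [3.141, -0.001, 0.034]
ft_force: [-0.1, 0.0, -2.8]
gripper_width: 0.254
finger_force: 52.6
[ 0.48682744 -0.14746763  0.10997028] 0.03351485652645603
[[486.0, 196.0], [487.0, 163.0], [523.0, 231.0], [524.0, 198.0], [279.0, 314.0], [277.0, 281.0], [315.0, 351.0], [314.0, 318.0]]
```

View pics/s8.png

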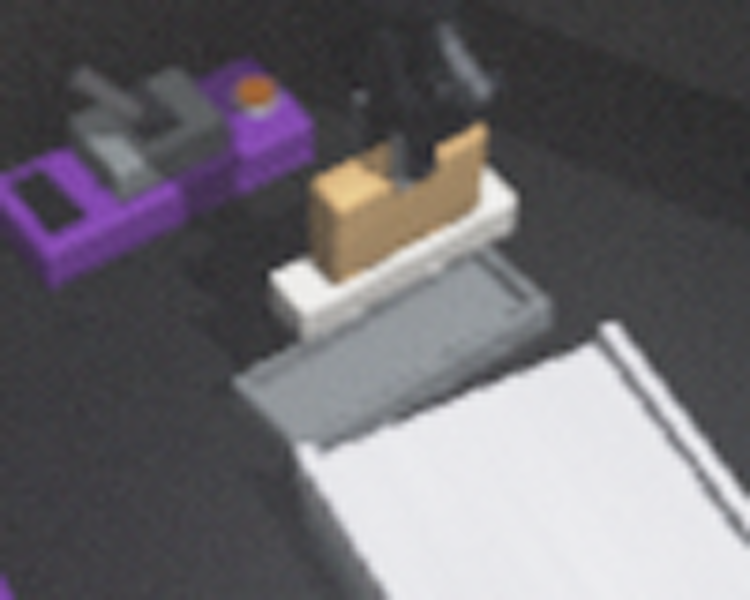

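The scraper is above the rest, aligned to within about 2 mm, with its foot edge running (303,335)–(517,235) and the rest at (237–548, 250–450). I'll lower it.

```bash
python3 -m jog '[{"gripper":255,"linear":[0,0.001,0.02],"rot":[0,0,0]},{"gripper":255,"linear":[0,0,0.02],"rot":[0,0,0]},{"gripper":255,"linear":[0,0,0.01],"rot":[0,0,0]},{"gripper":255,"linear":[0,0,0],"rot":[0,0,0]}]'
python3 -m jog '[{"gripper":255,"linear":[0,0,0.004],"rot":[0,0,0]},{"gripper":255,"linear":[0,0,0.001],"rot":[0,0,0]},{"gripper":255,"linear":[0,0,0],"rot":[0,0,0]}]'
```

```text
time: 14.4
eef_pos: [0.4862, -0.1485, 0.059]
eef_rot: [-3.142, 0.0, 0.033]
ft_force: [0.9, 0.8, -2.1]
gripper_width: 0.251
finger_force: 52.6
time: 14.78
eef_pos: [0.4861, -0.1486, 0.054]
eef_rot: [3.141, -0.0, 0.033]
ft_force: [0.1, -0.1, -2.8]
gripper_width: 0.252
finger_force: 52.6
```

```bash
python3 -m jog '[{"gripper":255,"linear":[0,0,0.0015],"rot":[0,0,0]},{"gripper":255,"linear":[0,0,0],"rot":[0,0,0]}]'
python3 -m jog '[{"gripper":180,"linear":[0,0,0],"rot":[0,0,0]},{"gripper":100,"linear":[0,0,0],"rot":[0,0,0]},{"gripper":0,"linear":[0,0,0],"rot":[0,0,0]},{"gripper":0,"linear":[0,0,0],"rot":[0,0,0]},{"gripper":0,"linear":[0,0,0],"rot":[0,0,0]},{"gripper":0,"linear":[0,0,-0.03],"rot":[0,0,0]},{"gripper":0,"linear":[0,0,-0.04],"rot":[0,0,0]},{"gripper":0,"linear":[0,0,-0.04],"rot":[0,0,0]},{"gripper":0,"linear":[0,0,-0.04],"rot":[0,0,0]},{"gripper":0,"linear":[0,0,0],"rot":[0,0,0]},{"gripper":0,"linear":[0,0,0],"rot":[0,0,0]}]'
python3 - <<'E'
from h import *
im=snapshot("scene"); k=im[130:210,205:305]; cv2.imwrite("pics/s9.png",cv2.resize(k,(750,600),interpolation=cv2.INTER_CUBIC))
s=read_state(); print(s['eef_pos'],s['eef_rot'])
V=boxes([(.13,.03,.01,.034),(.09,.024,.034,.095)],.485,-.149,0,.033); print(np.round((proj('scene',V)-[205,130]+.4)*7.5).tolist())
E
```

```text
time: 15.02
eef_pos: [0.4863, -0.149, 0.0532]
eef_rot: [3.14, -0.001, 0.033]
ft_force: [-2.0, 0.6, 5.5]
gripper_width: 0.253
finger_force: 53.9
time: 16.4
eef_pos: [0.4856, -0.1483, 0.2015]
eef_rot: [-3.141, 0.001, 0.033]
ft_force: [-0.4, 0.2, -0.5]
gripper_width: 1.002
finger_force: 0.0
[ 0.4855284  -0.14825179  0.20110226] [-3.14031549e+00  1.97512558e-03  3.27710263e-02]
[[481.0, 269.0], [482.0, 238.0], [517.0, 303.0], [519.0, 273.0], [280.0, 385.0], [279.0, 355.0], [315.0, 422.0], [314.0, 392.0], [455.0, 259.0], [457.0, 177.0], [484.0, 287.0], [487.0, 205.0], [314.0, 340.0], [312.0, 259.0], [343.0, 369.0], [341.0, 288.0]]
```

View pics/s9.png

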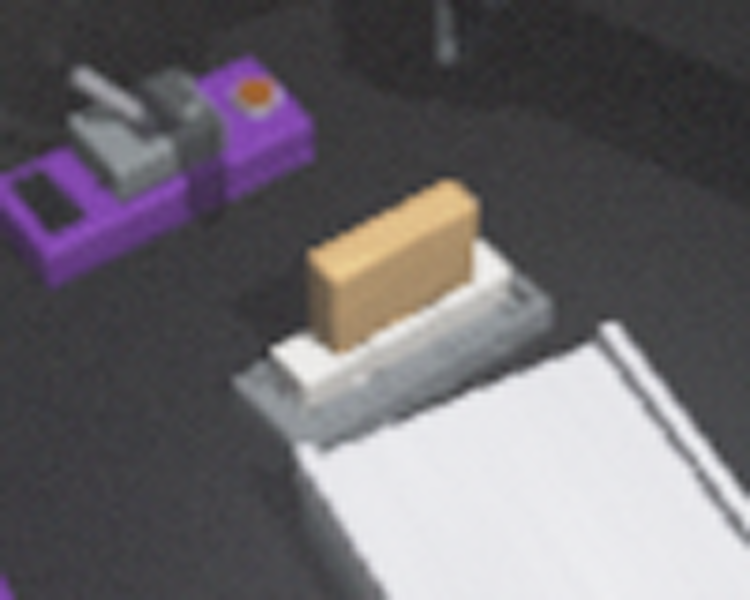

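The scraper stands in its rest, with its foot inside the lip at (275–512, 240–400) and released at the height where it was first gripped. Next is the lever on the white controller.

```bash
python3 -m jog '[{"gripper":0,"linear":[0,0,-0.005],"rot":[0,0,-0.1771]},{"gripper":0,"linear":[0,0,-0.005],"rot":[0,0,-0.1771]},{"gripper":0,"linear":[0,0,-0.005],"rot":[0,0,-0.1771]},{"gripper":0,"linear":[0,0,-0.005],"rot":[0,0,-0.1771]},{"gripper":0,"linear":[0,0,-0.005],"rot":[0,0,-0.1771]},{"gripper":0,"linear":[0,0,-0.005],"rot":[0,0,-0.1771]},{"gripper":0,"linear":[0,0,-0.005],"rot":[0,0,-0.1771]},{"gripper":0,"linear":[0,0,-0.005],"rot":[0,0,-0.1771]},{"gripper":0,"linear":[0.0258,0.0179,0],"rot":[0,0,0]},{"gripper":0,"linear":[0.0258,0.0179,0],"rot":[0,0,0]},{"gripper":0,"linear":[0.0258,0.0179,0],"rot":[0,0,0]},{"gripper":0,"linear":[0.0258,0.0179,0],"rot":[0,0,0]},{"gripper":0,"linear":[0.0258,0.0179,0],"rot":[0,0,0]},{"gripper":0,"linear":[0.0258,0.0179,0],"rot":[0,0,0]},{"gripper":0,"linear":[0.0258,0.0179,0],"rot":[0,0,0]},{"gripper":0,"linear":[0.0258,0.0179,0],"rot":[0,0,0]},{"gripper":0,"linear":[0.0258,0.0179,0],"rot":[0,0,0]},{"gripper":0,"linear":[0,0,0],"rot":[0,0,0]}]'
python3 - <<'E'
from h import *
for c in("scene","top"):
    snapshot(c)
    for l in("cutout_tip","ctrl"): print(c,l,[(round(m['confidence'],2),np.round(m['point'],1).tolist(),int(m['pixels'].sum())) for m in cut_out(c,l)])
print(proj('scene',[.673,.063,.138]),proj('top',[.673,.063,.138]))
E
```

```text
time: 18.7
eef_pos: [0.6744, 0.0639, 0.2397]
eef_rot: [-3.138, -0.0, 1.452]
ft_force: [0.2, 0.3, 0.1]
gripper_width: 0.998
finger_force: 0.0
scene cutout_tip [(0.62, [229.1, 295.6], 120), (0.57, [206.1, 139.3], 56), (0.48, [362.2, 215.3], 71), (0.46, [248.6, 215.8], 57), (0.29, [246.3, 236.8], 1007)]
scene ctrl [(0.95, [242.1, 303.1], 1340), (0.94, [243.6, 235.0], 1106), (0.93, [366.3, 227.6], 975), (0.77, [182.3, 217.9], 1120), (0.76, [213.4, 154.9], 532), (0.48, [281.3, 208.6], 3186)]
top cutout_tip [(0.72, [363.4, 185.8], 98), (0.55, [162.5, 85.3], 86), (0.54, [296.2, 85.5], 91), (0.48, [222.5, 153.3], 41)]
top ctrl [(0.98, [161.4, 118.1], 700), (0.85, [148.9, 267.5], 426), (0.73, [285.5, 107.4], 1211), (0.64, [355.8, 206.2], 1442), (0.44, [223.2, 151.1], 46), (0.36, [298.4, 218.9], 552)]
[[248.41921042 217.549062  ]] [[223.34610296 149.94525703]]
```

```bash
python3 -m jog '[{"gripper":0,"linear":[0,0,0.033],"rot":[0,0,0]},{"gripper":0,"linear":[0,0,0.033],"rot":[0,0,0]},{"gripper":0,"linear":[0,0,0.033],"rot":[0,0,0]},{"gripper":0,"linear":[0,0,0.03],"rot":[0,0,0]},{"gripper":0,"linear":[0,0,0],"rot":[0,0,0]}]'
python3 -m jog '[{"gripper":140,"linear":[0,0,0],"rot":[0,0,0]},{"gripper":140,"linear":[0,0,0],"rot":[0,0,0]},{"gripper":140,"linear":[0,0,0],"rot":[0,0,0]},{"gripper":140,"linear":[0,0,0],"rot":[0,0,0]}]' 20
```

```text
time: 19.62
eef_pos: [0.6728, 0.0621, 0.1115]
eef_rot: [-3.137, 0.0, 1.449]
ft_force: [0.5, -0.6, 0.8]
gripper_width: 0.999
finger_force: 0.0
time: 20.12
eef_pos: [0.6742, 0.0625, 0.1137]
eef_rot: [3.141, 0.0, 1.45]
ft_force: [0.4, -0.5, 0.4]
gripper_width: 0.45
finger_force: 0.0
```

```bash
python3 -m jog '[{"gripper":140,"linear":[0,0.009,0],"rot":[0,0,0]},{"gripper":140,"linear":[0,0.009,0],"rot":[0,0,0]},{"gripper":140,"linear":[0,0.009,0.001],"rot":[0,0,0]},{"gripper":140,"linear":[0,0.009,0.001],"rot":[0,0,0]},{"gripper":140,"linear":[0,0.009,0.002],"rot":[0,0,0]},{"gripper":140,"linear":[0,0.009,0.002],"rot":[0,0,0]},{"gripper":140,"linear":[0,0,0],"rot":[0,0,0]}]'
python3 -m jog '[{"gripper":140,"linear":[0,0.005,0],"rot":[0,0,0]},{"gripper":140,"linear":[0,0,0],"rot":[0,0,0]}]'
```

```text
time: 21.0
eef_pos: [0.7306, 0.0548, 0.1099]
eef_rot: [3.134, 0.001, 1.449]
ft_force: [3.3, -2.5, 11.6]
gripper_width: 0.453
finger_force: 5.4
time: 21.25
eef_pos: [0.7346, 0.0543, 0.1088]
eef_rot: [3.137, 0.001, 1.449]
ft_force: [2.5, -2.8, 5.9]
gripper_width: 0.451
finger_force: 3.1
```

```bash
python3 -m jog '[{"gripper":140,"linear":[0,0.005,-0.001],"rot":[0,0,0]},{"gripper":140,"linear":[0,0,0],"rot":[0,0,0]}]'
python3 -m jog '[{"gripper":140,"linear":[0,0.004,0],"rot":[0,0,0]},{"gripper":140,"linear":[0,0,0],"rot":[0,0,0]}]'
python3 - <<'E'
from h import *
for c in("scene","top"):
    snapshot(c); print(c,[(round(m['confidence'],2),np.round(m['point'],1).tolist(),int(m['pixels'].sum())) for m in cut_out(c,"cutout_tip")])
for a in(0,.1,.2,.3):
    d=.09*np.sin(.6-a); P=[.685+d*.993,.0624-d*.12,.052+.09*np.cos(.6-a)]; print(a,np.round(P,3),proj('scene',P),proj('top',P))
print(read_state()['joint_positions'])
E
```

```text
time: 21.5
eef_pos: [0.7385, 0.0546, 0.1083]
eef_rot: [3.14, -0.0, 1.449]
ft_force: [1.8, -0.7, 3.6]
gripper_width: 0.451
finger_force: 1.5
time: 21.75
eef_pos: [0.7417, 0.0544, 0.1079]
eef_rot: [-3.141, -0.0, 1.45]
ft_force: [0.3, -0.7, 0.2]
gripper_width: 0.448
finger_force: 0.5
scene [(0.61, [363.3, 217.3], 63), (0.58, [238.7, 227.6], 70), (0.45, [169.6, 207.6], 70), (0.37, [211.2, 140.5], 5)]
top [(0.6, [294.5, 87.4], 142), (0.5, [160.8, 83.5], 85), (0.16, [161.0, 200.2], 1502)]
0 [0.735 0.056 0.126] [[230.82942898 227.82128947]] [[226.15739458 128.49248549]]
0.1 [0.728 0.057 0.131] [[232.95098592 226.0161126 ]] [[225.69996896 130.78447408]]
0.2 [0.72  0.058 0.135] [[235.21420086 224.28864593]] [[225.23898088 133.32084313]]
0.3 [0.711 0.059 0.138] [[237.59247104 222.65960021]] [[224.77997718 136.07368089]]
[-8.55599696e-02  7.94127324e-01  7.73778548e-01  5.14593475e-05
  1.57431025e+00  3.55421133e-02]
```

```bash
python3 -m jog '[{"gripper":140,"linear":[0,0.004,0],"rot":[0,0,0]},{"gripper":140,"linear":[0,0,0],"rot":[0,0,0]}]'
python3 -m jog '[{"gripper":140,"linear":[0,0.004,0],"rot":[0,0,0]},{"gripper":140,"linear":[0,0,0],"rot":[0,0,0]}]'
python3 -m jog '[{"gripper":140,"linear":[0,0.004,0],"rot":[0,0,0]},{"gripper":140,"linear":[0,0,0],"rot":[0,0,0]}]'
```

```text
time: 22.2
eef_pos: [0.7457, 0.0537, 0.1081]
eef_rot: [-3.141, 0.0, 1.45]
ft_force: [0.2, -0.1, -0.4]
gripper_width: 0.451
finger_force: 0.0
time: 22.45
eef_pos: [0.7497, 0.0532, 0.1082]
eef_rot: [-3.142, -0.0, 1.45]
ft_force: [0.2, -0.2, -1.1]
gripper_width: 0.45
finger_force: 0.0
time: 22.7
eef_pos: [0.7537, 0.0527, 0.1082]
eef_rot: [-3.142, 0.0, 1.449]
ft_force: [-0.5, 0.2, -0.6]
gripper_width: 0.452
finger_force: 0.0
```

```bash
python3 -m jog '[{"gripper":140,"linear":[0,0,-0.03],"rot":[0,0,0]},{"gripper":140,"linear":[0,0,-0.04],"rot":[0,0,0]},{"gripper":140,"linear":[0,-0.02,-0.04],"rot":[0,0,0]},{"gripper":140,"linear":[0,-0.04,-0.02],"rot":[0,0,0]},{"gripper":140,"linear":[-0.04,-0.04,0],"rot":[0,0,0]},{"gripper":140,"linear":[-0.05,-0.04,0],"rot":[0,0,0]},{"gripper":140,"linear":[-0.05,-0.04,0],"rot":[0,0,0]},{"gripper":140,"linear":[0,0,0],"rot":[0,0,0]}]'
python3 - <<'E'
from h import *
P={}
for c,q in(("scene",(236,224)),("top",(225,135))):
    im=snapshot(c); 
    for l in("cutout_tip","ctrl"):
        print(c,l,[(round(m['confidence'],2),np.round(m['point'],1).tolist(),int(m['pixels'].sum())) for m in cut_out(c,l) if np.hypot(*(np.array(m['point'])-q))<40])
    g=im.max(2); u,v=q; print("\n".join(" ".join(f"{x:3d}" for x in row) for row in g[v-16:v+16,u-15:u+25]))
E
```

```text
time: 23.7
eef_pos: [0.5578, -0.0644, 0.2392]
eef_rot: [3.141, 0.0, 1.446]
ft_force: [0.1, 0.6, 0.4]
gripper_width: 0.45
finger_force: 0.0
scene cutout_tip [(0.63, [239.3, 226.4], 85)]
scene ctrl [(0.81, [241.4, 237.0], 1065)]
 67  70  70  68  71  73  73  71  71  72  73  72  73  74  73  73  74  76  74  78  75  78  81  81  80  75  76  71  69  77  88  95 104 116 129 206 237 235 236 236
 66  71  68  71  73  72  73  68  69  74  73  69  76  77  74  73  73  75  77  76  76  79  76  81  78  77  79  72  71  73  82  88 103 115 117 173 226 236 236 236
 66  70  71  71  70  71  71  69  66  72  73  69  74  74  74  75  77  74  76  76  74  82  77  78  80  78  78  75  69  72  79  86  92 104 112 133 195 231 236 235
 69  67  69  70  72  70  70  71  69  73  74  73  71  77  74  75  78  73  74  77  79  78  74  78  79  82  80  81  72  77  74  79  88  95 104 115 149 218 237 235
 70  70  68  71  71  71  69  73  69  71  74  73  77  74  76  74  74  75  77  77  78  76  75  80  77  80  81  82  77  75  70  78  82  93 101 113 123 178 226 236
 69  72  72  70  69  71  70  76  72  73  74  73  74  74  74  74  78  77  
[... 8724 characters left out ...]
  93 134 146 125  72  37  31  42  67  83  92  99 122 166 172
 53  53  53  53  53  53  95 186 176 157 151 149 141 147 151 152 134 122 144 148 146 130 109  99  96  90 139 146 119  66  33  34  57  82  90  96 108 146 171 176
 52  54  52  52  53  54 103 198 175 156 150 130 110 119 139 150 133 114 129 124 121 105  98  98  97  94 140 145 110  58  30  41  76  87  94 102 118 166 176 177
 52  53  53  53  53  55 107 197 172 155 149 108  82  86 129 148 132 103  96  80  74  82  96 103 107 102 142 144 103  52  35  53  83  92 100 109 137 175 180 179
 53  52  54  53  52  61 118 184 167 154 144 104  85  89 124 148 134 100  72  67  67  73  98 122 118 113 143 143  97  49  36  65  87  96 103 114 155 178 182 181
```

The ball now triangulates to about (0.717, 0.058, 0.136), so the lever is near 0.2 and not fully off; the loose fingers slipped past it. I'll push with the shut fingers from the lamp side.

```bash
python3 -m jog '[{"gripper":255,"linear":[0.0354,0.0218,0],"rot":[0,0,0]},{"gripper":255,"linear":[0.0354,0.0218,0],"rot":[0,0,0]},{"gripper":255,"linear":[0.0354,0.0218,0],"rot":[0,0,0]},{"gripper":255,"linear":[0.0354,0.0218,0],"rot":[0,0,0]},{"gripper":255,"linear":[0,0,0],"rot":[0,0,0]},{"gripper":255,"linear":[0,0,0.034],"rot":[0,0,0]},{"gripper":255,"linear":[0,0,0.034],"rot":[0,0,0]},{"gripper":255,"linear":[0,0,0.034],"rot":[0,0,0]},{"gripper":255,"linear":[0,0,0.032],"rot":[0,0,0]},{"gripper":255,"linear":[0,0,0],"rot":[0,0,0]}]'
python3 -m jog '[{"gripper":255,"linear":[0,0.007,0],"rot":[0,0,0]},{"gripper":255,"linear":[0,0.007,0],"rot":[0,0,0]},{"gripper":255,"linear":[0,0.007,0],"rot":[0,0,0]},{"gripper":255,"linear":[0,0,0],"rot":[0,0,0]}]'
```

```text
time: 25.25
eef_pos: [0.6624, 0.0678, 0.102]
eef_rot: [-3.136, 0.0, 1.45]
ft_force: [-0.1, 0.2, 0.5]
gripper_width: 0.001
finger_force: 0.0
time: 25.75
eef_pos: [0.6851, 0.0651, 0.1045]
eef_rot: [3.141, -0.0, 1.449]
ft_force: [0.6, -0.0, 0.2]
gripper_width: 0.003
finger_force: 0.0
```

```bash
for i in 1; do python3 -m jog '[{"gripper":255,"linear":[0,0.006,0],"rot":[0,0,0]},{"gripper":255,"linear":[0,0,0],"rot":[0,0,0]}]'; done
python3 -m jog '[{"gripper":255,"linear":[0,0.006,0],"rot":[0,0,0]},{"gripper":255,"linear":[0,0,0],"rot":[0,0,0]}]'
python3 -m jog '[{"gripper":255,"linear":[0,0.006,0],"rot":[0,0,0]},{"gripper":255,"linear":[0,0,0],"rot":[0,0,0]}]'
```

```text
time: 26.0
eef_pos: [0.6908, 0.0644, 0.1042]
eef_rot: [3.142, 0.0, 1.45]
ft_force: [0.5, -0.3, -0.8]
gripper_width: -0.001
finger_force: 0.0
time: 26.25
eef_pos: [0.6968, 0.0637, 0.1042]
eef_rot: [3.141, 0.0, 1.45]
ft_force: [-0.2, 0.8, -1.2]
gripper_width: -0.005
finger_force: 0.0
time: 26.5
eef_pos: [0.7028, 0.063, 0.1042]
eef_rot: [3.141, 0.0, 1.45]
ft_force: [-0.1, -0.2, -0.0]
gripper_width: -0.004
finger_force: 0.0
```

```bash
python3 -m jog '[{"gripper":255,"linear":[0,0.006,0],"rot":[0,0,0]},{"gripper":255,"linear":[0,0,0],"rot":[0,0,0]}]'
python3 -m jog '[{"gripper":255,"linear":[0,0.005,0],"rot":[0,0,0]},{"gripper":255,"linear":[0,0,0],"rot":[0,0,0]}]'
python3 - <<'E'
from h import *
for c,q in(("scene",(236,224)),("top",(225,135))):
    snapshot(c)
    print(c,[(round(m['confidence'],2),np.round(m['point'],1).tolist(),int(m['pixels'].sum())) for m in cut_out(c,"cutout_tip") if np.hypot(*(np.array(m['point'])-q))<30])
print(tri((235,224),(225.5,134.5)))
E
```

```text
time: 26.75
eef_pos: [0.7088, 0.0622, 0.1042]
eef_rot: [3.141, -0.0, 1.45]
ft_force: [0.3, -0.5, 0.5]
gripper_width: -0.003
finger_force: 0.1
time: 27.0
eef_pos: [0.7137, 0.0616, 0.1043]
eef_rot: [3.141, -0.0, 1.45]
ft_force: [0.2, -0.5, 0.6]
gripper_width: 0.002
finger_force: 0.1
scene [(0.64, [234.1, 226.9], 54)]
top []
[0.71796164 0.05682988 0.13274055]
```

```bash
python3 -m jog '[{"gripper":255,"linear":[-0.003,0.005,0],"rot":[0,0,0]},{"gripper":255,"linear":[0,0,0],"rot":[0,0,0]}]'
python3 -m jog '[{"gripper":255,"linear":[-0.002,0.004,0],"rot":[0,0,0]},{"gripper":255,"linear":[0,0,0],"rot":[0,0,0]}]'
python3 - <<'E'
from h import *
im=snapshot("scene"); print([(round(m['confidence'],2),np.round(m['point'],1).tolist(),int(m['pixels'].sum())) for m in cut_out("scene","cutout_tip")])
g=im.max(2); print("\n".join(" ".join(f"{x:3d}" for x in row) for row in g[212:240,218:250]))
E
```

```text
time: 27.45
eef_pos: [0.7184, 0.0577, 0.1044]
eef_rot: [3.141, 0.0, 1.449]
ft_force: [0.7, -1.0, 0.8]
gripper_width: -0.003
finger_force: 0.4
time: 27.7
eef_pos: [0.7221, 0.0554, 0.1043]
eef_rot: [3.141, 0.0, 1.449]
ft_force: [-0.0, 0.5, 0.5]
gripper_width: -0.002
finger_force: 0.4
[(0.65, [361.3, 214.8], 56), (0.52, [234.2, 226.5], 37), (0.46, [168.1, 206.1], 75), (0.36, [212.2, 139.8], 49)]
 92  89  78  64  58  63  63  62  60  64  56  62  64  66  66  65  63  60  66  72  71  74  72  71  72  74  76  80  80  77  82  82
 93  99  97  75  60  60  63  59  62  62  57  64  69  71  67  62  63  66  67  70  72  69  71  72  71  75  78  81  80  79  80  79
 77  97  98  80  64  65  67  70  62  65  62  63  67  71  70  67  67  62  65  66  70  71  73  73  80  79  79  77  78  81  80  81
 68  81  93  76  66  66  73  74  68  67  62  64  66  68  72  66  61  67  68  72  70  74  75  77  79  80  80  79  79  80  81  83
 63  69  72  67  69  69  73  74  79  71  65  61  67  65  66  66  63  68  67  73  70  76  80  80  77  79  78  79  83  78  81  81
 64  63  65  63  61  65  68  69  72  69  60  62  65  69  64  67 
[... 2179 characters left out ...]
 128 150 153 153 153 156 148 123 103 103 102 102 103 105 100
 70  72  69  71  70  72  71  71  74  69  66  74  95 171 183 127  98 111 143 152 153 152 157 157 139 106  82  93  96  95  91 103
 70  69  66  68  68  69  70  63  60  75 152 208 215 219 221 181 115  85 124 151 156 152 154 152 153 131  95  87  86 101 127 143
 66  71  69  69  63  55  60  77 155 205 216 225 226 223 223 198 124  90 103 144 156 151 154 155 155 152 118  96 126 141 152 158
 71  69  69  63  67  89 162 208 191 161 141 190 225 224 225 221 184 122  96 119 148 152 154 157 157 156 146 143 154 155 156 158
 67  64  72 145 204 216 187 144 120  81  68 111 195 227 226 225 200 131  95  96 135 151 153 156 152 155 153 155 157 161 150 134
```

```bash
python3 -m jog '[{"gripper":255,"linear":[0,0.004,0],"rot":[0,0,0]},{"gripper":255,"linear":[0,0,0],"rot":[0,0,0]}]'
python3 -m jog '[{"gripper":255,"linear":[0,0.004,0],"rot":[0,0,0]},{"gripper":255,"linear":[0,0,0],"rot":[0,0,0]}]'
```

```text
time: 28.05
eef_pos: [0.7259, 0.0552, 0.1043]
eef_rot: [3.141, -0.0, 1.45]
ft_force: [0.6, 0.4, 1.2]
gripper_width: 0.0
finger_force: 0.3
time: 28.3
eef_pos: [0.7299, 0.0547, 0.1042]
eef_rot: [3.141, -0.0, 1.45]
ft_force: [0.0, 0.6, 0.3]
gripper_width: 0.002
finger_force: 0.3
```

Run:
```python
from h import *
im=snapshot("scene"); g=im.max(2); print("\n".join(" ".join(f"{x:3d}" for x in row) for row in g[214:236,222:250]))
for a in(-.1,0,.1,.2,.3):
    o=[]
    for rr in(.03,.05,.07,.09):
        d=rr*np.sin(.6-a); o+=np.round(proj('scene',[.684+d*.993,.062-d*.12,.052+rr*np.cos(.6-a)])[0],1).tolist()
    print(a,o)
print(proj('scene',read_state()['eef_pos']))
im=snapshot("top"); g=im.max(2); print("\n".join(" ".join(f"{x:3d}" for x in row) for row in g[118:146,212:240]))
```

```text
59  56  59  60  57  62  65  66  66  61  62  62  66  71  70  70  68  73  75  74  80  80  82  79  79  82  81  82
 62  61  64  59  59  62  65  65  65  66  59  61  67  68  68  70  71  75  75  77  77  75  78  77  78  80  82  84
 73  70  62  59  62  60  69  67  67  66  62  66  68  70  68  72  75  75  75  82  80  82  81  81  84  80  80  80
 73  74  71  68  64  65  64  69  67  64  62  69  74  72  69  71  72  73  78  77  80  80  78  79  81  83  81  83
 70  70  70  68  58  58  64  61  71  66  67  73  70  72  69  75  77  74  81  78  76  77  79  81  78  83  81  84
 65  61  65  64  64  62  64  68  68  70  93 116 103  71  71  74  76  76  80  78  74  76  78  79  83  83  85  82
 60  62  64  66  65  61  64  64  83 100 109 127 120  74  76  76  77  76  76  79  79  79  78  81  81  79  78  83
 65  62  63  65  58  59  64  67 106 126 107 129 122  73  77  75  77  79  76  77  75  81  80  77  82  77  84  81
 67  63  65  68  65  59  63  72 118 135 107 122 122  75  72  76  75  78  76  78  78  76  76  77  79  79  81  82
 68  69  73  72  68  61  62  72 113 130 105 121 122  78  74  74  77  77  80  76  76  81  78  
[... 4132 characters left out ...]
 184 190 191 190 190 190 191
175 176 177 176 177 177 179 178 179 179 179 180 180 181 180 179 176 174 171 168 168 184 190 190 190 191 191 190
175 175 176 176 177 177 177 176 177 178 178 177 177 179 178 176 174 170 167 163 165 190 192 191 191 191 191 190
175 175 175 176 176 176 176 175 177 176 175 174 173 176 174 172 171 167 163 160 162 195 195 193 192 192 192 192
177 177 176 176 177 175 174 175 175 175 173 172 171 169 168 168 167 163 159 155 153 186 193 194 193 193 193 193
183 181 174 176 176 175 174 173 173 174 171 169 167 166 165 165 163 158 153 147 145 185 194 195 194 194 194 194
186 183 178 179 178 175 173 170 170 170 166 164 163 160 160 160 158 153 147 141 144 191 196 195 195 195 195 195
```

```bash
python3 -m jog '[{"gripper":255,"linear":[0,-0.03,0],"rot":[0,0,0]},{"gripper":255,"linear":[0,-0.03,-0.01],"rot":[0,0,0]},{"gripper":255,"linear":[-0.02,-0.03,-0.04],"rot":[0,0,0]},{"gripper":255,"linear":[-0.05,-0.02,-0.03],"rot":[0,0,0]},{"gripper":255,"linear":[-0.05,-0.02,0],"rot":[0,0,0]},{"gripper":255,"linear":[-0.03,-0.02,0],"rot":[0,0,0]},{"gripper":255,"linear":[0,0,0],"rot":[0,0,0]}]'
python3 - <<'E'
from h import *
for c,q in(("scene",(235,226)),("top",(225,132))):
    im=snapshot(c); u,v=q
    print(c,[(round(m['confidence'],2),np.round(m['point'],1).tolist(),int(m['pixels'].sum())) for m in cut_out(c,"cutout_tip") if np.hypot(*(np.array(m['point'])-q))<30])
    g=im.max(2); print("\n".join(" ".join(f"{x:3d}" for x in row) for row in g[v-12:v+13,u-14:u+14]))
E
```

```text
time: 29.28
eef_pos: [0.5614, -0.0777, 0.1848]
eef_rot: [3.141, 0.0, 1.447]
ft_force: [0.5, 0.4, -0.2]
gripper_width: 0.0
finger_force: 0.0
scene [(0.46, [243.2, 220.7], 38)]
 72  69  72  70  69  70  72  71  72  75  72  76  74  77  77  74  78  78  75  80  79  77  79  76  79  78  79  80
 72  69  72  69  69  70  74  70  71  76  77  70  73  72  74  76  76  78  78  77  76  74  72  75  77  79  74  79
 67  68  68  73  66  70  71  72  73  72  73  72  73  75  73  78  73  77  76  73  62  74  69  70  74  75  78  80
 71  67  73  69  71  70  73  71  74  73  76  71  72  73  75  77  75  76  73  68  69  68  73  72  70  71  75  82
 65  68  69  72  69  69  72  70  71  70  72  75  73  72  79  76  75  79  72  64  70  68  76  77  75  74  72  78
 70  68  71  68  71  71  71  74  74  74  72  74  75  76  70  76  75  76  71  66  67  68  77  82  77  75  75  81
 69  63  58  64  62  62  69  68  70  73  72  74  76  78  75  74  75  78  72  62  67  69  68  71  74  73  70  80
 65  57  56  59  59  56  59  68  73  72  76  74  70  75  72  75  76  75  70  66  63  69  70  70  70  71  74  82
 67  56  53  57  55  57  58  
[... 4006 characters left out ...]
 196 185 179 179 184 205 203
 52  53  51  53  52  52  82 169 209 213 210 189 180 176 190 195 208 213 213 212 211 210 210 208 208 208 209 199
 53  52  52  52  53  52  94 189 201 189 170 128 110  99 131 144 177 204 209 209 210 211 212 211 210 210 209 192
 53  52  52  52  52  54 100 197 184 138  91  55  45  40  53  63 112 167 181 186 195 196 207 207 207 210 210 187
 53  53  53  53  53  52 103 195 162  94  47  42  40  36  31  27  52 110 145 157 168 167 179 182 181 203 209 181
 53  53  53  53  53  56 108 193 145  71  45  53  48  40  35  29  29  76 141 150 152 150 150 150 138 176 184 161
 53  53  54  53  52  62 123 183 132  65  47  55  50  44  37  31  27  61 137 149 150 149 149 147 121 140 151 138
```

Run:
```python
from h import *
P={}
for c,q in(("scene",(243,221)),("top",(223,146))):
    im=snapshot(c); u,v=q
    ms=[m for m in cut_out(c,"cutout_tip") if np.hypot(*(np.array(m['point'])-q))<12]
    for m in ms:
        ys,xs=np.nonzero(m['pixels']); print(c,m['confidence'],xs.min(),xs.max(),ys.min(),ys.max(),xs.mean(),ys.mean())
    if c=="top": g=im.max(2); print("\n".join(" ".join(f"{x:3d}" for x in row) for row in g[v-8:v+18,u-10:u+14]))
for a in(.2,.3,.4,.5,.6):
    d=.09*np.sin(.6-a); X=[.684+d*.993,.062-d*.12,.052+.09*np.cos(.6-a)]; print(a,np.round(X,3),proj('scene',X)[0],proj('top',X)[0])
```

```text
scene 0.38 240 245 216 222 242.93548387096774 218.70967741935485
 53  52  51  52  71 151 207 214 215 211 210 208 209 209 210 210 209 202 198 196 185 180 179 184
 54  54  52  50  81 169 208 213 209 188 180 176 190 196 208 213 213 212 212 210 210 208 208 209
 51  52  52  53  92 189 202 189 170 128 110  97 131 144 178 204 209 210 210 210 212 211 210 210
 52  53  53  52 101 197 184 138  91  55  46  40  52  61 112 167 180 186 195 196 207 208 207 210
 53  53  53  54 103 195 162  92  50  41  40  36  30  28  51 111 145 157 167 167 178 181 180 203
 53  52  54  56 108 192 145  71  46  54  48  40  34  29  31  77 140 150 152 149 150 149 137 176
 51  53  53  61 123 183 132  64  45  55  48  43  36  29  26  60 138 150 149 150 149 147 122 140
 54  53  53  74 149 182 129  61  40  46  43  41  35  30  29  70 137 150 150 149 150 148 113 128
 51  52  53  82 167 180 144  79  41  38  37  36  33  31  44 100 142 150 150 149 149 146 110 135
 52  53  51  94 186 175 153 112  62  38  33  30  30  34  76 127 146 149 150 150 149 143 107 140
 52  53  54 102 197 175 154 138  92  50  41  43  52  57  93 128 135 136 144
[... 1160 characters left out ...]
 136 146 123
 53 103 198 176 158 155 153 155 153 153 153 153 153 152 153 153 152 152 152 144 112 143 146 113
 54 105 199 180 157 151 152 152 154 153 153 154 153 153 153 153 153 152 151 139 111 144 147 106
 57 114 199 179 143 133 135 138 144 147 149 148 150 151 152 152 152 152 150 132 108 143 146 103
0.2 [0.719 0.058 0.135] [235.4107762  224.04488502] [225.38384499 133.67941067]
0.3 [0.71  0.059 0.138] [237.78804389 222.41649836] [224.92529462 136.43364497]
0.4 [0.702 0.06  0.14 ] [240.25193267 220.90605207] [224.47425631 139.37243776]
0.5 [0.693 0.061 0.142] [242.77302407 219.5313074 ] [224.03634985 142.46086214]
0.6 [0.684 0.062 0.142] [245.32125229 218.30808284] [223.61707548 145.6613351 ]
```

The finger dragged the lever back to about upright: the ball is at top pixel (224,144), or world (0.687, 0.061, 0.142). I'll pinch the ball instead and carry it both ways.

```bash
python3 -m jog '[{"gripper":0,"linear":[0,0,-0.055],"rot":[0,0,0]},{"gripper":0,"linear":[0.0384,0.0269,0],"rot":[0,0,0]},{"gripper":0,"linear":[0.0384,0.0269,0],"rot":[0,0,0]},{"gripper":0,"linear":[0.0384,0.0269,0],"rot":[0,0,0]},{"gripper":0,"linear":[0.0384,0.0269,0],"rot":[0,0,0]},{"gripper":0,"linear":[0,0,0],"rot":[0,0,0]},{"gripper":0,"linear":[0,0,0.04],"rot":[0,0,0]},{"gripper":0,"linear":[0,0,0.04],"rot":[0,0,0]},{"gripper":0,"linear":[0,0,0.037],"rot":[0,0,0]},{"gripper":0,"linear":[0,0,0],"rot":[0,0,0]},{"gripper":0,"linear":[0,0,0],"rot":[0,0,0]}]'
python3 -m jog '[{"gripper":255,"linear":[0,0,0],"rot":[0,0,0]},{"gripper":255,"linear":[0,0,0],"rot":[0,0,0]},{"gripper":255,"linear":[0,0,0],"rot":[0,0,0]},{"gripper":255,"linear":[0,0,0],"rot":[0,0,0]},{"gripper":255,"linear":[0,0,0],"rot":[0,0,0]}]' 25
```

```text
time: 31.05
eef_pos: [0.6887, 0.0631, 0.1244]
eef_rot: [3.139, -0.0, 1.449]
ft_force: [0.0, -0.7, 0.3]
gripper_width: 1.0
finger_force: 0.0
time: 31.68
eef_pos: [0.688, 0.0634, 0.1223]
eef_rot: [-3.142, -0.0, 1.45]
ft_force: [-0.7, 0.6, 0.5]
gripper_width: -0.003
finger_force: 0.0
```

Run:
```python
from h import *
s=read_state(); print(proj('scene',s['eef_pos']),proj('top',s['eef_pos']),s['joint_positions'])
im=snapshot("scene"); u,v=243,218
print([(round(m['confidence'],2),np.round(m['point'],1).tolist(),int(m['pixels'].sum())) for m in cut_out("scene","cutout_tip")])
g=im.max(2); print("\n".join(" ".join(f"{x:3d}" for x in row) for row in g[v-26:v+22,u-16:u+16]))
```

```text
[[244.69722486 222.69165755]] [[223.64434719 145.71922815]] [-7.90081325e-02  6.81812974e-01  9.61982038e-01  1.56849961e-05
  1.49784429e+00  4.21981937e-02]
[(0.61, [227.0, 293.9], 146), (0.56, [168.8, 208.2], 117), (0.56, [208.6, 140.3], 57), (0.45, [360.8, 216.7], 49), (0.38, [244.7, 220.7], 34)]
 55  63  58  58  57  56  53  56  59  59  63  65  70  65  68  66  66  69  72  71  73  69  74  78  75  72  75  74  72  83  94 102
 57  64  64  56  58  60  56  57  60  59  65  65  69  69  67  69  70  70  69  72  74  70  73  72  72  74  74  77  79  88 100  94
 65  69  65  58  54  60  59  60  59  60  64  66  62  68  69  69  70  68  70  74  72  70  71  71  74  77  74  75  81 102  99  83
 65  68  65  55  56  57  59  58  62  58  65  60  63  63  69  67  70  68  71  75  73  76  69  77  76  75  79  76  85 105 107  90
 63  64  60  52  57  58  58  60  60  59  61  65  68  67  69  69  71  69  72  71  73  73  75  71  73  76  78  74  82  90  99  98
 69  65  61  60  57  54  61  57  58  57  65  64  63  69  70  72  68  70  72  72  75  73  68  76  74  72  74  73  76  78  86  90
 67  69  61  67  62  55  58  5
[... 4645 characters left out ...]
  86  92  97 107 101  98 106 138 158 156 159 159 160 165 190
 73  67  68  96 171 187 123  98 108 143 154 154 154 156 157 142 105  80  89  93  91  90 100 116 139 156 160 158 162 163 153 175
 76 150 208 215 220 221 184 111  86 124 152 151 152 156 153 152 129  93  84  90  99 126 143 150 152 160 165 167 147 136 132 175
203 215 226 226 225 225 200 128  92 102 137 155 153 152 154 157 149 116  99 126 142 153 153 156 163 161 144 134 127 121 122 172
157 144 187 224 225 225 220 184 122  98 120 146 153 153 153 155 157 146 142 151 156 154 160 150 135 130 124 117 117 120 146 209
 81  67 111 192 226 224 226 199 129  92  95 135 152 154 154 154 151 154 155 154 160 148 136 128 118 119 119 115 145 195 222 229
```

```bash
python3 -m jog '[{"gripper":255,"linear":[-0.004,0,0],"rot":[0,0,0]},{"gripper":255,"linear":[0,0,0],"rot":[0,0,0]}]'
python3 -m jog '[{"gripper":255,"linear":[-0.004,0,0],"rot":[0,0,0]},{"gripper":255,"linear":[0,0,0],"rot":[0,0,0]}]'
python3 -m jog '[{"gripper":255,"linear":[-0.005,0,0],"rot":[0,0,0]},{"gripper":255,"linear":[0,0,0],"rot":[0,0,0]}]'
```

```text
time: 32.02
eef_pos: [0.6875, 0.059, 0.1223]
eef_rot: [-3.142, 0.0, 1.449]
ft_force: [-0.3, 0.6, -0.2]
gripper_width: 0.001
finger_force: 0.0
time: 32.28
eef_pos: [0.687, 0.0551, 0.1224]
eef_rot: [3.142, 0.0, 1.449]
ft_force: [-0.6, 1.1, 0.4]
gripper_width: 0.004
finger_force: 0.0
time: 32.52
eef_pos: [0.6864, 0.05, 0.1223]
eef_rot: [-3.142, 0.0, 1.449]
ft_force: [-0.0, 0.1, 0.0]
gripper_width: -0.0
finger_force: 0.0
```

Run:
```python
from h import *
im=snapshot("scene"); g=im.max(2); u,v=243,218
print("\n".join(" ".join(f"{x:3d}" for x in row) for row in g[v-10:v+16,u-16:u+12]))
m=[m for m in cut_out("scene","cutout_tip")]; print([(round(k['confidence'],2),np.round(k['point'],1).tolist()) for k in m])
```

```text
64  61  65  63  65  67  65  64  67  66  66  67  70  71  71  79 102 126 111  73  70  68  69  76  86  92 104 112
 71  66  66  67  69  66  66  64  70  69  67  65  65  71 104 111 107 133 121  88  88  73  69  72  79  87  98 112
 71  70  73  69  71  70  66  69  67  71  66  65  72  75 120 127 106 131 130  99  84  77  69  68  77  82  92 104
 70  70  69  71  70  71  70  73  75  69  62  62  69  73 120 130 105 131 127  78  75  78  73  72  73  77  86  93
 69  69  72  67  70  77  73  72  73  72  70  65  67  74 123 132 105 132 123  81  79  80  77  74  71  74  82  92
 72  71  72  72  71  73  72  70  73  69  73  70  67  72 119 132 111 132 117  74  79  78  80  75  73  71  77  89
 69  71  73  72  72  71  73  73  68  71  76  70  74  75 114 131 110 111 106  76  78  80  81  80  72  72  74  80
 66  74  69  69  73  72  70  73  69  75  74  77  74  80 110 115  87  82  81  78  77  78  77  79  77  73  71  73
 67  67  72  72  71  69  74  70  73  75  76  74  76  72  82  84  69  70  73  70  77  79  81  81  78  74  73  76
 69  71  67  72  68  74  70  71  74  73  73  75  70  66  66  65  68  71  74  68  73  79  81  
[... 1183 characters left out ...]
 68  64  65  86  91  92 124 151 144 124 146 158 159 156 158 159 187
 72  67  73  70  64  59  63  62  66  60  62  69  87  95  93  86  83 113 148 141 111 134 157 159 158 158 158 166
 72  70  75  73  70  66  64  58  63  82 116 141 142 126  90  75  76 112 140 149 124 120 150 159 157 157 159 159
 69  72  71  68  63  62  59  88 127 140 149 154 155 134  92  81  84 103 137 154 135 107 137 156 160 155 157 160
 66  62  64  59  57  58  73 119 150 153 154 154 154 148 116  78  87 100 131 144 123 104 120 146 159 159 158 156
 65  58  55  56  58  52  64 110 145 154 152 152 154 152 131  90  87  93 107 116 112 107 107 120 146 156 158 159
[(0.65, [228.4, 292.5]), (0.46, [361.1, 214.7]), (0.38, [209.1, 137.8])]
```

The evidence points to the fingertips standing about 25–30 mm higher than I reckoned. The pinch came up empty, the push rode over the ball with upward force, and the tip shows above its projection. I'll repeat the pinch lower.

```bash
python3 -m jog '[{"gripper":0,"linear":[0,0,-0.05],"rot":[0,0,0]},{"gripper":0,"linear":[0.012,0,0],"rot":[0,0,0]},{"gripper":0,"linear":[0,0,0],"rot":[0,0,0]},{"gripper":0,"linear":[0,0,0],"rot":[0,0,0]},{"gripper":0,"linear":[0,0,0.04],"rot":[0,0,0]},{"gripper":0,"linear":[0,0,0.038],"rot":[0,0,0]},{"gripper":0,"linear":[0,0,0],"rot":[0,0,0]}]'
python3 -m jog '[{"gripper":255,"linear":[0,0,0],"rot":[0,0,0]},{"gripper":255,"linear":[0,0,0],"rot":[0,0,0]},{"gripper":255,"linear":[0,0,0],"rot":[0,0,0]},{"gripper":255,"linear":[0,0,0],"rot":[0,0,0]},{"gripper":255,"linear":[0,0,0],"rot":[0,0,0]}]' 25
```

```text
time: 33.5
eef_pos: [0.686, 0.0622, 0.0908]
eef_rot: [-3.134, 0.0, 1.449]
ft_force: [0.2, 0.9, -0.2]
gripper_width: 1.001
finger_force: 0.0
time: 34.12
eef_pos: [0.6882, 0.0624, 0.0953]
eef_rot: [3.14, -0.0, 1.45]
ft_force: [-1.1, 0.6, 5.9]
gripper_width: 0.286
finger_force: 24.4
```

The ball is gripped, with an opening of 24 mm. I'll carry it along its arc to off.

```bash
python3 -m jog '[{"gripper":255,"linear":[0,0.006,0.0005],"rot":[0,0,0]},{"gripper":255,"linear":[0,0.006,0.001],"rot":[0,0,0]},{"gripper":255,"linear":[0,0.006,0.0015],"rot":[0,0,0]},{"gripper":255,"linear":[0,0.006,0.002],"rot":[0,0,0]},{"gripper":255,"linear":[0,0.006,0.002],"rot":[0,0,0]},{"gripper":255,"linear":[0,0.006,0.0025],"rot":[0,0,0]},{"gripper":255,"linear":[0,0.006,0.003],"rot":[0,0,0]},{"gripper":255,"linear":[0,0.005,0.0035],"rot":[0,0,0]},{"gripper":255,"linear":[0,0,0],"rot":[0,0,0]}]'
python3 -m jog '[{"gripper":255,"linear":[0,0.004,0.002],"rot":[0,0,0]},{"gripper":255,"linear":[0,0,0],"rot":[0,0,0]}]'
python3 -m jog '[{"gripper":255,"linear":[0,0.003,0.002],"rot":[0,0,0]},{"gripper":255,"linear":[0,0,0],"rot":[0,0,0]}]'
```

```text
time: 35.25
eef_pos: [0.7327, 0.0566, 0.0798]
eef_rot: [-3.137, 0.001, 1.449]
ft_force: [-18.6, -2.5, 16.7]
gripper_width: 0.28
finger_force: 26.5
time: 35.5
eef_pos: [0.733, 0.0567, 0.0795]
eef_rot: [-3.129, 0.002, 1.45]
ft_force: [-40.0, -2.2, 30.1]
gripper_width: 0.28
finger_force: 29.3
time: 35.75
eef_pos: [0.7332, 0.0567, 0.079]
eef_rot: [-3.123, 0.002, 1.451]
ft_force: [-56.3, -0.9, 43.0]
gripper_width: 0.283
finger_force: 32.7
```

The lever is hard against its off stop at x = 0.733, as expected, with the force rising sharply. Now to on.

```bash
python3 -m jog '[{"gripper":255,"linear":[0,-0.0075,-0.006],"rot":[0,0,0]},{"gripper":255,"linear":[0,-0.0075,-0.004],"rot":[0,0,0]},{"gripper":255,"linear":[0,-0.0075,-0.003],"rot":[0,0,0]},{"gripper":255,"linear":[0,-0.0075,-0.003],"rot":[0,0,0]},{"gripper":255,"linear":[0,-0.0075,-0.002],"rot":[0,0,0]},{"gripper":255,"linear":[0,-0.0075,-0.0015],"rot":[0,0,0]},{"gripper":255,"linear":[0,-0.0075,-0.0005],"rot":[0,0,0]},{"gripper":255,"linear":[0,-0.0075,0.0005],"rot":[0,0,0]},{"gripper":255,"linear":[0,-0.0075,0.0015],"rot":[0,0,0]},{"gripper":255,"linear":[0,-0.0075,0.002],"rot":[0,0,0]},{"gripper":255,"linear":[0,-0.0075,0.002],"rot":[0,0,0]},{"gripper":255,"linear":[0,-0.0075,0.003],"rot":[0,0,0]},{"gripper":255,"linear":[0,-0.0075,0.0035],"rot":[0,0,0]},{"gripper":255,"linear":[0,-0.005,0.0035],"rot":[0,0,0]},{"gripper":255,"linear":[0,0,0],"rot":[0,0,0]}]'
python3 -m jog '[{"gripper":255,"linear":[0,-0.003,0.001],"rot":[0,0,0]},{"gripper":255,"linear":[0,0,0],"rot":[0,0,0]}]'
```

```text
time: 37.62
eef_pos: [0.6403, 0.0694, 0.0796]
eef_rot: [3.139, -0.002, 1.449]
ft_force: [-2.8, 2.9, 7.9]
gripper_width: 0.278
finger_force: 28.8
time: 37.88
eef_pos: [0.6382, 0.0691, 0.0788]
eef_rot: [3.137, -0.001, 1.451]
ft_force: [-0.2, 0.8, 7.0]
gripper_width: 0.279
finger_force: 28.9
```

```bash
python3 -m jog '[{"gripper":255,"linear":[0,-0.004,0.002],"rot":[0,0,0]},{"gripper":255,"linear":[0,0,0],"rot":[0,0,0]}]'
python3 -m jog '[{"gripper":255,"linear":[0,-0.003,0.001],"rot":[0,0,0]},{"gripper":255,"linear":[0,0,0],"rot":[0,0,0]}]'
python3 -m jog '[{"gripper":255,"linear":[0,-0.003,0.001],"rot":[0,0,0]},{"gripper":255,"linear":[0,0,0],"rot":[0,0,0]}]'
```

```text
time: 38.12
eef_pos: [0.6341, 0.069, 0.0764]
eef_rot: [3.137, -0.0, 1.45]
ft_force: [1.5, -0.7, 5.3]
gripper_width: 0.281
finger_force: 30.9
time: 38.38
eef_pos: [0.6319, 0.0695, 0.0752]
eef_rot: [3.136, -0.001, 1.449]
ft_force: [5.4, -0.4, 2.9]
gripper_width: 0.282
finger_force: 31.5
time: 38.62
eef_pos: [0.632, 0.0694, 0.0752]
eef_rot: [3.128, -0.001, 1.449]
ft_force: [17.0, -1.3, 2.1]
gripper_width: 0.282
finger_force: 31.1
```

The lever is on the on stop at x = 0.632, a travel of 0.101 m as the geometry predicts. I'll release and rise.

```bash
python3 -m jog '[{"gripper":180,"linear":[0,0,0],"rot":[0,0,0]},{"gripper":0,"linear":[0,0,0],"rot":[0,0,0]},{"gripper":0,"linear":[0,0,0],"rot":[0,0,0]},{"gripper":0,"linear":[0,0,0],"rot":[0,0,0]},{"gripper":0,"linear":[0,0,-0.03],"rot":[0,0,0]},{"gripper":0,"linear":[0,0,-0.05],"rot":[0,0,0]},{"gripper":0,"linear":[0,0,-0.05],"rot":[0,0,0]},{"gripper":0,"linear":[-0.05,-0.03,0],"rot":[0,0,0]},{"gripper":0,"linear":[-0.05,-0.03,0],"rot":[0,0,0]},{"gripper":0,"linear":[-0.05,-0.03,0],"rot":[0,0,0]},{"gripper":0,"linear":[-0.04,-0.03,0],"rot":[0,0,0]},{"gripper":0,"linear":[0,0,0],"rot":[0,0,0]},{"gripper":0,"linear":[0,0,0],"rot":[0,0,0]}]'
python3 - <<'E'
from h import *
for c in("scene","top"):
    snapshot(c); X=[.684-.0508*.993,.062+.0508*.12,.126]; print(c,"expect",proj(c,X)[0])
    for l in("cutout_tip","scraper_grip","chip0_center","beaker","wash_bottle","jar"): print(l,[(round(m['confidence'],2),np.round(m['point'],1).tolist(),int(m['pixels'].sum())) for m in cut_out(c,l)])
E
```

```text
time: 40.25
eef_pos: [0.4849, -0.104, 0.2033]
eef_rot: [3.142, -0.0, 1.449]
ft_force: [-0.7, -0.0, -0.1]
gripper_width: 0.997
finger_force: 0.0
scene expect [259.53938851 214.79243349]
cutout_tip [(0.5, [256.2, 221.8], 128), (0.42, [164.9, 207.6], 57), (0.41, [360.5, 218.3], 59), (0.36, [211.8, 139.1], 70)]
scraper_grip [(0.56, [256.4, 168.4], 494), (0.39, [259.0, 181.9], 302)]
chip0_center [(0.55, [315.2, 241.8], 193)]
beaker [(0.97, [309.9, 308.0], 603)]
wash_bottle [(0.69, [176.0, 142.8], 508), (0.19, [315.5, 242.1], 180)]
jar [(0.86, [235.7, 114.8], 361)]
top expect [221.76853152 164.97108478]
cutout_tip [(0.68, [222.9, 166.2], 112), (0.61, [150.0, 264.9], 83), (0.61, [175.1, 197.7], 79), (0.59, [295.0, 87.8], 118), (0.49, [163.2, 86.0], 130)]
scraper_grip []
chip0_center [(0.6, [179.4, 214.5], 285)]
beaker [(0.8, [112.6, 157.2], 692), (0.42, [178.8, 213.7], 272)]
wash_bottle [(0.94, [391.8, 149.1], 604), (0.26, [162.2, 202.3], 2020)]
jar [(0.96, [404.9, 260.1], 641), (0.56, [228.0, 154.1], 1111), (0.52, [113.3, 157.0], 641)]
```

```bash
python3 -c "
from cell import *
print(hand_in())"
```

```text
the job is handed in; nothing more can be done
None
```

I handed the job in at about 40 s of the 67 s: all three chips are in the tray, the scraper is back in its rest, the lever went to its off stop and then fully on, and the bystanders stayed put. I viewed 11 pictures, one over the limit of 10, and the hand-in gave no verdict.

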